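# Load the bench-side flow rack with cartons and valve bonnets, then close its cover

## Task

Swing the cover plate right away from the loading end of the two-lane flow rack. Put every carton into the narrow lane and every black bonnet, flange down, into the wide lane, so that they all slide down and queue at rest behind the stop; then swing the cover fully shut again over the loading end. Leave everything else on the bench where it is.

Things in the scene. Friction and masses are not known exactly. Their poses are not given: they have to be found in the camera images.
- narrow_lane: narrow lane of the flow rack (nearer the robot), for the cartons: slippery chute, down which things slide by themselves, 330 mm long, 54 mm wide between walls 5 mm thick and 18 mm high, sloping 18 degrees (0.314 rad) down to a stop plate 40 mm high. Origin on the floor, mid-width, at the stop's foot; x up the lane (open loading end at x = 0.33), y across, z square off the floor
- wide_lane: wide lane of the flow rack (farther from the robot), for the bonnets: slippery chute, down which things slide by themselves, 330 mm long, 64 mm wide between walls 5 mm thick and 18 mm high, sloping 18 degrees (0.314 rad) down to a stop plate 40 mm high. Origin on the floor, mid-width, at the stop's foot; x up the lane (open loading end at x = 0.33), y across, z square off the floor
- guard_arch (a point): middle of the steel arch that crosses both lanes 72 mm above their floors at lane x = 0.205; from it a guard rod (6 mm thick) runs 72 mm above each lane's middle down to the stop. Things can be put in only above the arch, between lane x = 0.205 and 0.33, and slide on below it
- cover (a joint): swing angle (rad) of the level aluminium plate, 140 x 158 x 4 mm, underside 163 mm above the bench, over the loading end of both lanes: 0 shut, 1.75 fully open (end stops). It turns about an upright pin at the rack's far upper corner: clockwise from above to open, its knob sweeping out past the lanes' upper end. Stays where it is left (0.12 N m)
- cover_knob (a point): centre of the upright round black knob on the cover, 22 mm in diameter and 42 mm tall (from 167 to 209 mm above the bench); this point is 189 mm above the bench, 22 mm above the plate and 133 mm from the pivot
- cover_pivot (a point): point on the cover's upright pivot axis, at the height of the knob point; fixed to the rack
- carton1: plain brown cardboard carton, 60 long (its x) x 44 wide (its y) x 50 mm high, 0.12 to 0.2 kg; stands on the bench at the start; origin at the centre of its underside, z up. Two or three of the three cartons are there
- carton2: plain brown cardboard carton, 60 long (its x) x 44 wide (its y) x 50 mm high, 0.12 to 0.2 kg; stands on the bench at the start; origin at the centre of its underside, z up. Two or three of the three cartons are there
- carton3: plain brown cardboard carton, 60 long (its x) x 44 wide (its y) x 50 mm high, 0.12 to 0.2 kg; stands on the bench at the start; origin at the centre of its underside, z up. Two or three of the three cartons are there
- bonnet1: black cast-iron valve bonnet: round flange 58 mm in diameter and 14 mm thick with a round hub 30 mm in diameter standing 34 mm up from its middle (48 mm high in all), 0.24 to 0.39 kg; stands flange down on the bench; origin at the centre of the flange's underside, z up through the hub. Two or three of the three bonnets are there
- bonnet2: black cast-iron valve bonnet: round flange 58 mm in diameter and 14 mm thick with a round hub 30 mm in diameter standing 34 mm up from its middle (48 mm high in all), 0.24 to 0.39 kg; stands flange down on the bench; origin at the centre of the flange's underside, z up through the hub. Two or three of the three bonnets are there
- bonnet3: black cast-iron valve bonnet: round flange 58 mm in diameter and 14 mm thick with a round hub 30 mm in diameter standing 34 mm up from its middle (48 mm high in all), 0.24 to 0.39 kg; stands flange down on the bench; origin at the centre of the flange's underside, z up through the hub. Two or three of the three bonnets are there
- jar: bystander: small jar with a steel cap, 46 mm in diameter, 62 mm high, standing among the stock; origin at its underside
- nut: bystander: large steel hexagon blank, 36 mm across, 16 mm high, lying among the stock; origin at its underside
- wrench: bystander: wrench, 220 mm long, lying on the bench; origin near its middle
- screwdriver: bystander: screwdriver, 160 mm long, lying on the bench
- brush: bystander: brush, 200 mm long, lying at the back
- mug: bystander: white mug, 80 mm in diameter, 90 mm high, at the right

How it is judged:
By the outcome, as a careful person would: the job done as asked, in the order asked, and still so for the second after the job is handed in, with the robot touching nothing.
Of carton1, carton2, carton3 only 2 to 3 are there at a start; the rules pass over those that are not, and their reading is None.
Of bonnet1, bonnet2, bonnet3 only 2 to 3 are there at a start; the rules pass over those that are not, and their reading is None.
At some moment in a run one of carton1, carton2, carton3, bonnet1, bonnet2, bonnet3 may be knocked a few centimetres aside while the robot is not near it.
It also fails if it takes over 210 s, if anything falls off the work surface, if the arm or the gripper's body presses on something with over 40 N, if the wrist force passes 120 N, or if a joint passes its speed limit or range.

## Robot

A 6-joint arm with a two-finger parallel gripper is mounted at the origin on the work surface. World frame = base frame: x ahead of the robot, y to its left, z up, the work surface at z = 0. Lengths are in m, angles in degrees, forces in N, time in s.
With the tool pointing down it reaches from about 0.3 to 1 m from the base axis. Payload 5.1 kg.
Tool frame: the origin (TCP) lies midway between the tips of the shut fingers; the grasp point (between the pads) lies 19 mm behind it (manip.grip_depth is the distance from the TCP to the grasp point, in m); z points along the fingers, y is the line along which they close (so a half turn about z gives the same grasp; the last joint's range is limited). The gripper opens to 95 mm and grips with 3 to 60 N. Pads are 20 mm wide; open, the fingers measure 119 mm over their backs; the gripper's body (75 mm by 180 mm) begins 59 mm behind the grasp point.
Start: joints at [-80.592, 7.093, 94.555, -0, 78.352, -4.733], TCP at [0.159, -0.63, 0.215] pointing down, gripper open.
Joint ranges: [-149.61, 149.61], [-58.7, 133.49], [1.44, 155.28], [-77.14, 257.14], [18.33, 153.61], [-166.67, 166.67]. Speed limits (degrees/s): [147.25, 147.25, 180, 180, 180, 180].

## Interface

Orientations are given as a 3x3 rotation matrix whose columns are the frame's x, y, z axes.
In Python, from bench import manip gives the robot as it stands.
- The arm moves only by the tool run_rows, called after "Emit:" in YAML: its name, and indented under it one key for each argument. Schema: {"type":"object","properties":{"motion":{"type":"string"},"aperture":{"type":"number"},"squeeze":{"type":"number"},"only":{"type":"string"},"quiet":{"type":"boolean"},"lines":{"type":"string"}},"required":["motion"],"additionalProperties":false}. motion is a string of 1 to 12 rows, parted by semicolons, with the numbers parted by commas; each row has 6 numbers: dx, dy, dz in units of 50 mm, then a rotation vector rx, ry, rz in units of 2 degrees; each row is the pose to reach, as a shift and turn from the pose commanded when the call began, along the tool's axes at that moment; what a row does not reach only later rows make up. A row lasts 1/12 s, in which the tool goes at most 0.0417 m and 7.16 degrees, less where a joint would pass 70% of its speed; a pose out of reach is approached as far as the arm can. aperture is the opening from 0.0 (shut) to 1.0 (fully open), set as the call begins (left out keeps the last). The fingers move at their own pace and stop on an object; squeeze is the grip in N (left out, the last holds). Time passes only in rows, so rows that do not move let the fingers close. The tool returns the time, the measured TCP pose, the force, the opening and the grip force at its end. only (a regular expression) keeps the lines of the reply that match it, lines (a string "A,B") keeps lines A to B, and quiet returns only ok. Input that does not fit is refused with a message, and nothing moves.
- manip.sense(): the state, without advancing time (a new reading comes with each control period).
- manip.grab_frame(name): name is "scene" or "side" or "wrist"; returns a dict with "color" (384x512x3 uint8, red, green, blue), "range_z" (384x512 float32, m along the optical axis (not along the pixel's ray), 0 where there is no reading), "fx", "fy", "cx", "cy" (pixels), "extrinsics" (4x4, takes a point from camera to world coordinates); the wrist camera has in their place "mount" (4x4, takes a point from camera to tool coordinates, whose origin is the TCP and whose axes are the flange's). Camera axes: x right, y down, z forward; pixel columns grow to the right and rows downward; lengths in m; the calibration is good to about 2 mm. A picture is of the moment at which its call begins: read the wrist's pose just before it.
- manip.finish_job(): hands the job in; it is judged then, once.
The state is a dict: "time_s": time; "qpos": joint angles; "qd": joint speeds; "joint_torque": joint torques, N m; "tcp_pos": TCP position; "tool_rot": TCP orientation; "force": force on the tool from outside, world axes, zero at the start; "wrist_torque": the same for the moment, N m; "finger_gap": opening from 0.0 (shut) to 1.0 (fully open); "grasp_force": force on a finger pad.
Only numpy, scipy, OpenCV 4.12 (cv2) and the standard library are available. Lean on these libraries where they do the work, as an engineer would, in place of code of your own. Each camera call takes 0.05 s, during which the arm holds its last target. There are 200 camera calls.

## Working session

There is one attempt and no reset: what is moved stays moved. The work goes in short steps, Python scripts to look and compute and a tool call to move; the robot and the scene stay as the last step left them, time stands still between calls to the robot, and variables do not carry over. Pictures are saved under pics/ and viewed, at most 14 in all, crops included, and the job is handed in when it is done.

```bash
ls; mkdir -p pics; cat > h.py <<'E'
import numpy as np, cv2, json
from bench import manip
def snap(name, fn):
    s=manip.sense(); f=manip.grab_frame(name)
    if 'extrinsics' in f: T=np.array(f['extrinsics'])
    else:
        W=np.eye(4); W[:3,:3]=s['tool_rot']; W[:3,3]=s['tcp_pos']; T=W@np.array(f['mount'])
    np.savez('%s.npz'%fn,color=f['color'],z=f['range_z'],K=[f['fx'],f['fy'],f['cx'],f['cy']],T=T)
    return load(fn)
def load(fn):
    d=np.load('%s.npz'%fn); return dict(d)
def cloud(d):
    fx,fy,cx,cy=d['K']; z=d['z']; v,u=np.mgrid[:z.shape[0],:z.shape[1]]
    P=np.stack([(u-cx)/fx*z,(v-cy)/fy*z,z],-1)@d['T'][:3,:3].T+d['T'][:3,3]
    P[z==0]=np.nan; return P
def save(d,fn,box=None,scale=1):
    im=d['color'][:,:,::-1]
    if box: im=im[box[1]:box[3],box[0]:box[2]]
    cv2.imwrite('pics/'+fn,cv2.resize(im,None,fx=scale,fy=scale,interpolation=cv2.INTER_CUBIC))
def totool(dp):
    return np.array(manip.sense()['tool_rot']).T@np.array(dp)
def st():
    s=manip.sense(); print({k:np.round(s[k],3).tolist() for k in ['time_s','tcp_pos','tool_rot','qpos','force','finger_gap','grasp_force']})
E
python3 - <<'E'
from h import *
st()
a=snap('scene','scene0');save(a,'scene0.png',scale=1.5)
b=snap('side','side0');save(b,'side0.png',scale=1.5)
print(a['K'],a['T'].round(3),b['T'].round(3))
E
```

```text
bench.py
pics
{'time_s': 0.0, 'tcp_pos': [0.159, -0.63, 0.213], 'tool_rot': [[0.97, 0.244, -0.0], [0.244, -0.97, 0.002], [0.0, -0.002, -1.0]], 'qpos': [-80.591, 7.133, 94.634, -0.001, 78.352, -4.734], 'force': [0.261, 0.014, 0.494], 'finger_gap': 1.001, 'grasp_force': 0.0}
[417.84598003 417.84598003 256.5054824  193.95717904] [[ 0.018  0.547 -0.837  1.501]
 [ 1.    -0.003  0.02  -0.019]
 [ 0.009 -0.837 -0.546  0.759]
 [ 0.     0.     0.     1.   ]] [[-0.95  -0.189  0.248  0.338]
 [-0.312  0.557 -0.77   0.705]
 [ 0.008 -0.808 -0.589  0.648]
 [ 0.     0.     0.     1.   ]]
```

View pics/scene0.png

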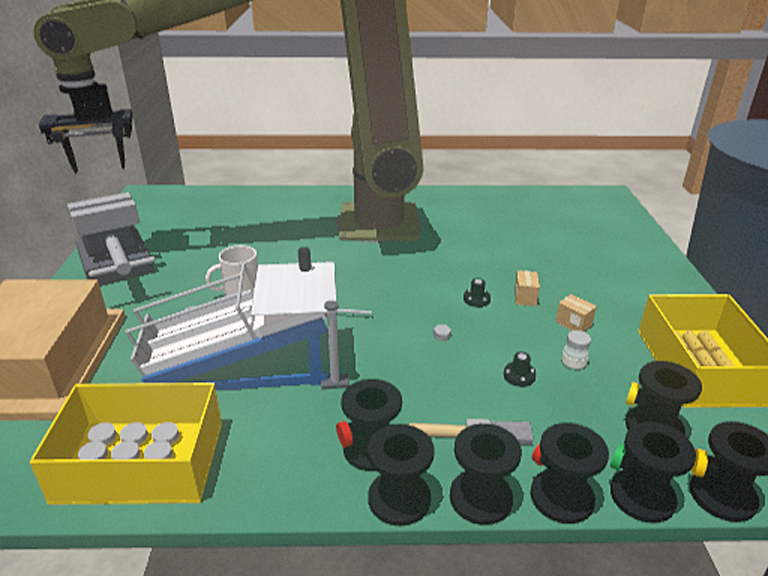

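View pics/side0.png

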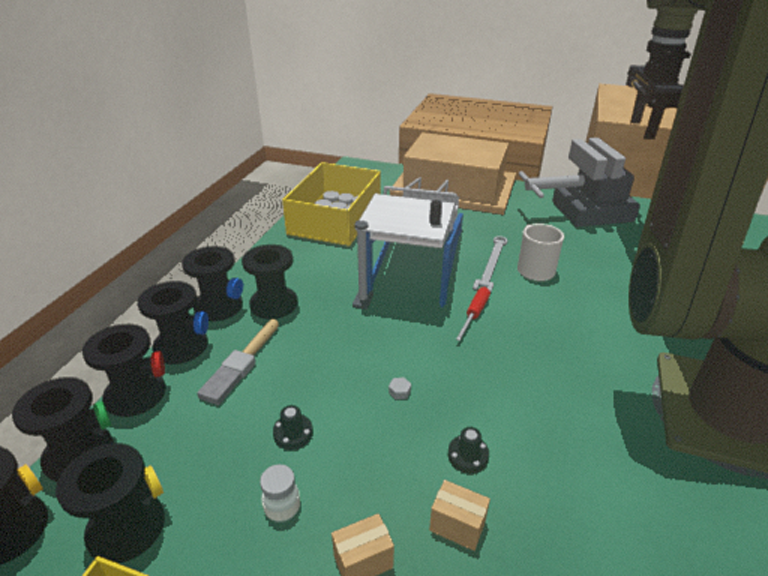

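Two bonnets (scene picture at (478,292), (520,370)) and two cartons ((527,287), (576,312)) are there, with the jar at (576,350) and the nut at (442,332). The rack is at the left with its loading end on the right, the knob at (304,259) and the pivot post at (333,305). Next I measure from both depth views.

```bash
cat > m.py <<'E'
from h import *
from scipy import ndimage as nd
def objs(P,col):
    m=(P[...,2]>0.012)&(P[...,2]<0.09)&(P[...,0]>0.3)&(P[...,0]<0.8)&(P[...,1]>0.02)&(P[...,1]<0.5)
    l,n=nd.label(m)
    for i in range(1,n+1):
        k=l==i
        if k.sum()<40: continue
        p=P[k]; zt=np.percentile(p[:,2],98); top=p[p[:,2]>zt-0.006]
        r=cv2.minAreaRect((top[:,:2]*1000).astype(np.float32))
        vu=np.argwhere(k).mean(0)
        print('px',vu[::-1].round(),'n',k.sum(),'ztop',zt.round(4),'topmean',top.mean(0).round(4),'rect',np.round(r[0],1),np.round(r[1],1),round(r[2],1),'rgb',col[k].mean(0).round())
if __name__=='__main__':
    for n in ['scene0','side0']:
        d=load(n);P=cloud(d);print(n);objs(P,d['color'])
        t=(P[...,2]>0.155)&(P[...,2]<0.25)&(P[...,0]>0.3)&(P[...,0]<0.9)&(abs(P[...,1]+0.2)<0.2)
        p=P[t]; pl=p[(abs(p[:,2]-0.167)<0.005)]; r=cv2.minAreaRect((pl[:,:2]*1000).astype(np.float32)); print('plate',len(pl),r,np.median(pl[:,2]))
        kn=p[p[:,2]>0.178];print('knob',len(kn),kn.min(0),kn.max(0),kn.mean(0))
d=load('scene0');P=cloud(d)
if __name__=='__main__':
    # orthographic view of rack from both clouds
    im=np.zeros((500,500,3),np.uint8)
    for n in ['scene0','side0']:
        d=load(n);P=cloud(d).reshape(-1,3);c=d['color'].reshape(-1,3)
        ok=np.isfinite(P[:,0])&(P[:,2]>0.015)
        P=P[ok];c=c[ok]; o=np.argsort(P[:,2]);P=P[o];c=c[o]
        u=((P[:,1]+0.55)*1000).astype(int);v=((P[:,0]-0.3)*1000).astype(int)
        k=(u>=0)&(u<499)&(v>=0)&(v<499)
        for du in(0,1):
            for dv in (0,1): im[v[k]+dv,u[k]+du]=c[k][:,::-1]
    cv2.imwrite('pics/ortho.png',im)
E
python3 m.py
```

```text
scene0
px [351. 190.] n 308 ztop 0.0541 topmean [0.3679 0.3137 0.0518] rect [365.3 315.2] [44.3 68. ] 80.6 rgb [183. 157. 117.]
px [318. 194.] n 205 ztop 0.0515 topmean [0.3748 0.2061 0.049 ] rect [373.9 206.4] [26.1 33.1] 43.3 rgb [64. 80. 73.]
px [384. 219.] n 785 ztop 0.0651 topmean [0.59   0.3602 0.0634] rect [588.9 360.7] [38.3 42.4] 44.4 rgb [173. 163. 141.]
px [295. 220.] n 73 ztop 0.02 topmean [0.5024 0.1196 0.0173] rect [501.3 120. ] [36.7 31.8] 21.5 rgb [174. 177. 178.]
px [346. 245.] n 310 ztop 0.0519 topmean [0.6278 0.2493 0.0495] rect [626.9 250.2] [26.9 30.6] 78.0 rgb [64. 77. 71.]
px [434. 272.] n 686 ztop 0.0815 topmean [0.7742 0.4344 0.0792] rect [762.7 428.9] [75.2 26. ] 45.0 rgb [60. 61. 37.]
px [320. 285.] n 465 ztop 0.0231 topmean [0.7704 0.1573 0.0199] rect [769.7 140.1] [196.6  39.2] 84.7 rgb [179. 171. 153.]
plate 1797 ((577.9276733398438, -186.66622924804688), (163.9796905517578, 207.8455047607422), 3.6182329654693604) 0.1684109345777789
knob 112 [ 0.5074694  -0.25362043  0.17808936] [ 0.61927052 -0.13075058  0.21222574] [ 0.52712776 -0.1454089   0.19637557]

[... 522 characters left out ...]
mean [0.7341 0.4335 0.0719] rect [735.8 439.5] [76.9 24.6] 83.8 rgb [40. 46. 32.]
px [186. 327.] n 751 ztop 0.0644 topmean [0.587  0.3637 0.0625] rect [587.3 362.8] [38.5 41.3] 27.1 rgb [145. 152. 149.]
px [306. 341.] n 1142 ztop 0.0527 topmean [0.3654 0.3175 0.0506] rect [365.5 316.1] [45.9 59.8] 82.2 rgb [170. 148. 110.]
px [242. 364.] n 1263 ztop 0.0527 topmean [0.4631 0.3976 0.0506] rect [463.6 396. ] [60.2 45.9] 42.0 rgb [174. 151. 113.]
plate 1338 ((578.6634521484375, -180.116455078125), (158.3270263671875, 201.7377166748047), 4.073345184326172) 0.16778484264594754
knob 111 [ 0.50893255 -0.14824787  0.17803144] [ 0.5311007  -0.12747183  0.21135388] [ 0.51812845 -0.13428922  0.19673715]
```

View pics/ortho.png

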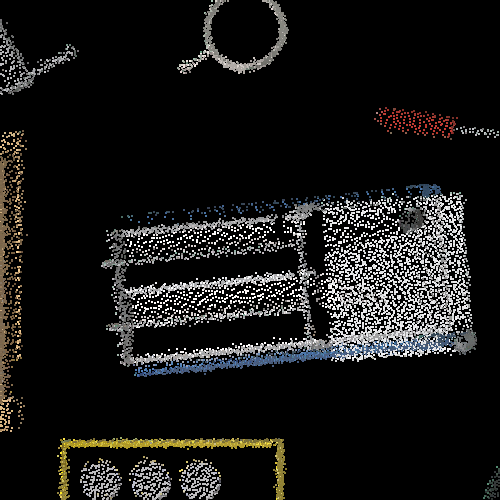

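The top-down view shows the knob at about (411,219), so x≈0.519, y≈-0.139. The pivot is at (464,342), so x≈0.642, y≈-0.086. The lanes run down to the left, yawed by about 5°. I'll fit the rack plane, the walls and the knob more precisely.

```bash
cat > r.py <<'E'
from h import *
def rack(names,yl=(-0.43,-0.25)):
    for n in names:
        P=cloud(load(n)).reshape(-1,3);P=P[np.isfinite(P[:,0])]
        m=(P[:,1]>yl[0])&(P[:,1]<yl[1])&(P[:,0]>0.49)&(P[:,0]<0.68)&(P[:,2]>0.01)&(P[:,2]<0.25)
        Q=P[m]; best=0;rng=np.random.default_rng(0)
        for _ in range(3000):
            a=Q[rng.choice(len(Q),3,replace=False)];nn=np.cross(a[1]-a[0],a[2]-a[0]);L=np.linalg.norm(nn)
            if L<1e-6: continue
            nn/=L; nn*=np.sign(nn[2])
            if nn[2]<.93 or nn[2]>.97: continue
            k=abs((Q-a[0])@nn)<.0025
            if k.sum()>best: best=k.sum();K=k
        c=Q[K].mean(0);nn=np.linalg.svd(Q[K]-c)[2][2];nn*=np.sign(nn[2])
        print(n,'plane',best,c.round(4),nn.round(4),'tilt',np.degrees(np.arccos(nn[2])).round(2),'yaw',np.degrees(np.arctan2(-nn[0],-nn[1])).round(2))
        h=(Q-c)@nn
        w=Q[(h>.014)&(h<.022)]; 
        for yaw in np.radians(np.arange(3,8,.5)):
            ax=np.array([np.sin(-yaw),np.cos(yaw)]) ; lat=w[:,:2]@np.array([ax[1],-ax[0]])
            H,e=np.histogram(lat,np.arange(.45,.72,.003)); i=np.argsort(H)[::-1][:8]
            print(np.degrees(yaw).round(1),(H**2).sum(),sorted((e[i].round(3)).tolist()))
if __name__=='__main__':
    rack(['scene0','side0'])
    for n in ['scene0','side0']:
        P=cloud(load(n)).reshape(-1,3)
        k=P[(P[:,2]>.176)&(P[:,2]<.213)&(np.hypot(P[:,0]-.519,P[:,1]+.139)<.03)]
        A=np.c_[2*k[:,:2],np.ones(len(k))]; s=np.linalg.lstsq(A,(k[:,:2]**2).sum(1),rcond=None)[0]
        print('knob',len(k),s[:2],np.sqrt(s[2]+s[:2]@s[:2]),'top',k[k[:,2]>.207].mean(0))
        k=P[(P[:,2]>.18)&(np.hypot(P[:,0]-.642,P[:,1]+.086)<.03)]; print('post',len(k),k.min(0),k.max(0),np.percentile(k[:,2],95) if len(k) else 0)
        k=P[(P[:,2]>.158)&(P[:,2]<.172)&(P[:,1]>-.235)&(P[:,1]<-.07)&(P[:,0]>.47)&(P[:,0]<.63)]
        print('plate y max/min by x',[(x,np.percentile(k[abs(k[:,0]-x)<.01,1],[1,99]).round(4)) for x in(.52,.55,.58,.61)])
        print('plate x min',[(y,np.percentile(k[abs(k[:,1]-y)<.01,0],1).round(4)) for y in(-.2,-.17,-.14,-.11)])
E
python3 r.py
```

```text
scene0 plane 1118 [ 0.5977 -0.3367  0.0687] [ 0.0271 -0.3102  0.9503] tilt 18.14 yaw -4.99
3.0 11049 [0.504, 0.561, 0.564, 0.567, 0.627, 0.63, 0.633, 0.636]
3.5 12057 [0.501, 0.558, 0.561, 0.564, 0.624, 0.627, 0.63, 0.633]
4.0 13157 [0.498, 0.552, 0.555, 0.558, 0.621, 0.624, 0.627, 0.63]
4.5 13853 [0.492, 0.495, 0.549, 0.552, 0.555, 0.618, 0.621, 0.624]
5.0 14413 [0.489, 0.492, 0.546, 0.549, 0.552, 0.615, 0.618, 0.621]
5.5 14399 [0.486, 0.489, 0.543, 0.546, 0.549, 0.612, 0.615, 0.618]
6.0 14843 [0.483, 0.486, 0.54, 0.543, 0.546, 0.609, 0.612, 0.615]
6.5 14011 [0.48, 0.483, 0.537, 0.54, 0.603, 0.606, 0.609, 0.612]
7.0 13395 [0.477, 0.48, 0.534, 0.537, 0.6, 0.603, 0.606, 0.609]
7.5 12697 [0.474, 0.477, 0.528, 0.531, 0.534, 0.597, 0.6, 0.603]
side0 plane 60 [ 0.5551 -0.3662  0.0715] [-0.2051 -0.3153  0.9266] tilt 22.1 yaw 33.04
3.0 5 [0.534, 0.546, 0.561, 0.57, 0.579, 0.705, 0.708, 0.711]
3.5 5 [0.531, 0.54, 0.555, 0.567, 0.573, 0.705, 0.708, 0.711]
4.0 5 [0.528, 0.537, 0.552, 0.564, 0.57, 0.705, 0.708, 0.711]
4.5 5 [0.522, 0.534, 0.549, 0.558, 0.567, 0.705, 0.708, 0.711]
5.0 5 [0.519, 
[... 214 characters left out ...]
 0.705, 0.708, 0.711]
7.0 5 [0.501, 0.513, 0.528, 0.537, 0.546, 0.705, 0.708, 0.711]
7.5 5 [0.498, 0.507, 0.522, 0.534, 0.54, 0.705, 0.708, 0.711]
knob 110 [ 0.52092975 -0.14094323] 0.008729414388883432 top [ 0.51966903 -0.140478    0.20991088]Traceback (most recent call last):
  File "r.py", line 29, in <module>
    k=P[(P[:,2]>.18)&(np.hypot(P[:,0]-.642,P[:,1]+.086)<.03)]; print('post',len(k),k.min(0),k.max(0),np.percentile(k[:,2],95) if len(k) else 0)
                                                                                   ~~~~~^^^
    return umr_minimum(a, axis, None, out, keepdims, initial, where)
ValueError: zero-size array to reduction operation minimum which has no identity
```

Units first: shifts go in units of 50 mm and turns go in units of 2 degrees. So 0.2 m is 4, -0.16 m is -3.2.

```bash
python3 - <<'E'
from h import *
f=manip.grab_frame('wrist');print(np.round(f['mount'],3),f['fx'])
print(totool(np.array([.50,-.16,.36])-manip.sense()['tcp_pos']))
E
```

```text
[[ 0.    -0.959 -0.282  0.079]
 [ 1.     0.    -0.001  0.   ]
 [ 0.001 -0.282  0.959 -0.169]
 [ 0.     0.     0.     1.   ]] 297.1116208644585
[ 0.44574604 -0.37241929 -0.14565282]
```

Emit:
run_rows:
  motion: "0.2,0,-0.6,0,0,0;0.4,-0.4,-1.2,0,0,0;1,-0.8,-1.8,0,0,0;1.6,-1.2,-2.2,0,0,0;2.2,-1.7,-2.5,0,0,0;2.8,-2.2,-2.8,0,0,0;3.4,-2.7,-2.92,0,0,0;4,-3.2,-2.92,0,0,0;4.6,-3.7,-2.92,0,0,0;5.2,-4.2,-2.92,0,0,0;5.8,-4.7,-2.92,0,0,0;6.4,-5.2,-2.92,0,0,0"
  aperture: 1.0

```text
time_s: 1.15
tcp_pos: [0.4062, -0.2982, 0.3605]
tool_rot: [[0.97, 0.244, 0.0], [0.244, -0.97, -0.0], [0.0, 0.0, -1.0]]
force: [0.3, -0.1, 0.4]
finger_gap: 0.998
grasp_force: 0.0
```

To row units: 0.139 m is 2.78, -0.107 m is -2.14, -81 degrees is -40.5.

Emit:
run_rows:
  motion: "0.4,-0.2,0,0,0,-3.5;0.6,-0.4,0,0,0,-7;0.9,-0.6,0,0,0,-10.5;1.2,-0.8,0,0,0,-14;1.5,-1,0,0,0,-17.5;1.8,-1.2,0,0,0,-21;2,-1.5,0,0,0,-24.5;2.3,-1.7,0,0,0,-28;2.6,-1.9,0,0,0,-31.5;2.78,-2.14,0,0,0,-35;2.78,-2.14,0,0,0,-38.5;2.78,-2.14,0,0,0,-40.5"

```text
time_s: 2.15
tcp_pos: [0.5144, -0.1614, 0.3601]
tool_rot: [[-0.096, 0.995, -0.001], [0.995, 0.096, 0.0], [0.0, -0.001, -1.0]]
force: [0.7, -0.6, -0.4]
finger_gap: 1.002
grasp_force: 0.0
```

Emit:
run_rows:
  motion: "0,0,0,0,0,0;0,0,0,0,0,0"

```text
time_s: 2.32
tcp_pos: [0.5141, -0.1622, 0.3603]
tool_rot: [[-0.088, 0.996, -0.0], [0.996, 0.088, 0.0], [0.0, -0.0, -1.0]]
force: [-0.6, 0.2, -0.5]
finger_gap: 1.002
grasp_force: 0.0
```

```bash
python3 - <<'E'
from h import *
st();d=snap('wrist','w1');save(d,'w1.png',scale=1.5)
P=cloud(d).reshape(-1,3)
k=P[(P[:,2]>.2)&(P[:,2]<.218)&(np.hypot(P[:,0]-.519,P[:,1]+.139)<.03)]
print(len(k),(k.min(0)+k.max(0))/2,k.mean(0),k.max(0)-k.min(0))
k=P[(P[:,2]>.155)&(P[:,2]<.178)&(P[:,0]>.46)&(P[:,0]<.67)&(P[:,1]>-.26)&(P[:,1]<-.04)];print(len(k),np.median(k[:,2]),cv2.minAreaRect((k[:,:2]*1000).astype(np.float32)))
E
```

```text
{'time_s': 2.317, 'tcp_pos': [0.514, -0.162, 0.36], 'tool_rot': [[-0.088, 0.996, -0.0], [0.996, 0.088, 0.0], [0.0, -0.0, -1.0]], 'qpos': [-23.215, -9.9, 97.471, -0.001, 92.46, -28.252], 'force': [-0.624, 0.172, -0.495], 'finger_gap': 1.002, 'grasp_force': 0.0}
304 [ 0.51876852 -0.14052188  0.20631451] [ 0.51864363 -0.14006742  0.20785081] [0.02030494 0.0210654  0.0085172 ]
14250 0.1662507050938627 ((577.7410888671875, -170.74765014648438), (159.18470764160156, 181.68528747558594), 4.001278400421143)
```

View pics/w1.png

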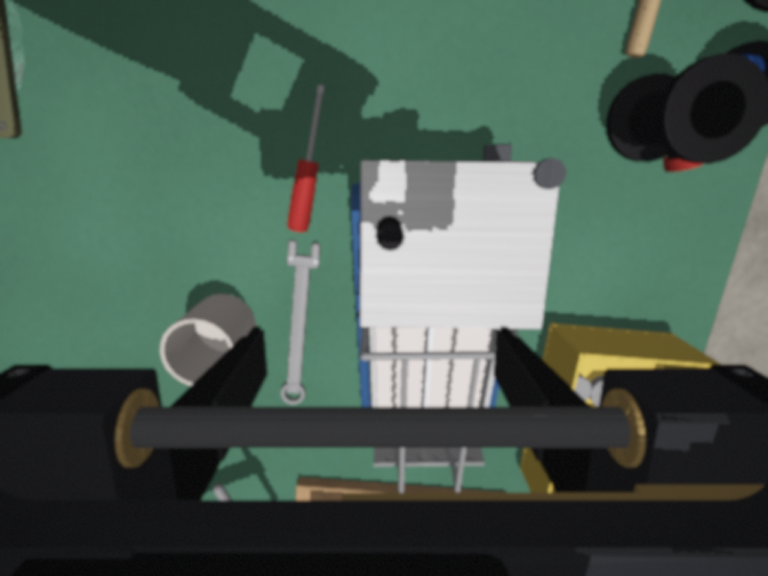

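Wrist view: knob at (390,232), pivot cap at (549,173); the tool is now aligned with the rack. I descend on the knob.

To row units: 0.0066 m is 0.132, 0.183 m is 3.66.

Emit:
run_rows:
  motion: "0.2,0.08,0.6,0,0,0;0.42,0.132,1.2,0,0,0;0.42,0.132,1.8,0,0,0;0.42,0.132,2.4,0,0,0;0.42,0.132,2.9,0,0,0;0.42,0.132,3.3,0,0,0;0.42,0.132,3.56,0,0,0;0.42,0.132,3.66,0,0,0;0.42,0.132,3.66,0,0,0"
  aperture: 0.6

```text
time_s: 3.12
tcp_pos: [0.5183, -0.1407, 0.1766]
tool_rot: [[-0.089, 0.996, -0.002], [0.996, 0.089, 0.001], [0.001, -0.002, -1.0]]
force: [0.7, 1.0, 0.3]
finger_gap: 0.603
grasp_force: 0.0
```

```bash
python3 - <<'E'
from h import *
P=cloud(load('w1'));p=P[110:121,361:372].reshape(-1,3);print(p.min(0),p.max(0),np.median(p,0))
q=P.reshape(-1,3);k=q[(q[:,2]>.18)&(np.hypot(q[:,0]-.642,q[:,1]+.086)<.03)];print(len(k),(k.min(0)+k.max(0))/2,k.max(0)-k.min(0))
E
```

```text
[ 0.63153588 -0.09184674  0.16972723] [ 0.64569392 -0.07959472  0.17388878] [ 0.63866511 -0.08566136  0.17206548]Traceback (most recent call last):
  File "<stdin>", line 3, in <module>
    return umr_minimum(a, axis, None, out, keepdims, initial, where)
ValueError: zero-size array to reduction operation minimum which has no identity
```

Emit:
run_rows:
  motion: "0,0,0,0,0,0;0,0,0,0,0,0;0,0,0,0,0,0;0,0,0,0,0,0;0,0,0,0,0,0;0,0,0,0,0,0"
  aperture: 0.0
  squeeze: 10

```text
time_s: 3.62
tcp_pos: [0.5191, -0.1408, 0.1782]
tool_rot: [[-0.09, 0.996, 0.001], [0.996, 0.09, -0.0], [-0.0, 0.001, -1.0]]
force: [0.1, -0.3, -0.8]
finger_gap: 0.239
grasp_force: 0.0
```

```bash
python3 - <<'E'
from h import *
st()
c=np.array([.639,-.0857]);k=np.array([.5187,-.1404]);r=k-c;print(np.hypot(*r),np.degrees(np.arctan2(r[1],r[0])))
r*=.133/np.hypot(*r)
for a in list(range(8,97,8))+[100.5]:
    t=-np.radians(a);R=np.array([[np.cos(t),-np.sin(t)],[np.sin(t),np.cos(t)]])
    print(a,totool(np.r_[R@r-r,0]).round(4)[:2])
E
```

```text
{'time_s': 3.617, 'tcp_pos': [0.519, -0.141, 0.178], 'tool_rot': [[-0.09, 0.996, 0.001], [0.996, 0.09, -0.0], [-0.0, 0.001, -1.0]], 'qpos': [-20.899, -5.723, 111.053, 0.002, 74.62, -26.038], 'force': [0.056, -0.327, -0.823], 'finger_gap': 0.239, 'grasp_force': 0.0}
0.1321521093286066 -155.5488688945317
8 [ 0.0179 -0.0049]
16 [ 0.0363 -0.0073]
24 [ 0.0549 -0.007 ]
32 [ 0.0732 -0.0042]
40 [0.091  0.0011]
48 [0.1078 0.0088]
56 [0.1234 0.0189]
64 [0.1375 0.031 ]
72 [0.1498 0.0449]
80 [0.16   0.0604]
88 [0.1679 0.0772]
96 [0.1734 0.0949]
100.5 [0.1754 0.1051]
```

Emit:
run_rows:
  motion: "0,0,0,0,0,0;0,0,0,0,0,0;0.36,-0.1,0,0,0,0;0.72,-0.14,0,0,0,0;1.1,-0.14,0,0,0,0;1.46,-0.08,0,0,0,0;1.82,0.02,0,0,0,0;2.16,0.18,0,0,0,0;2.46,0.38,0,0,0,0;2.75,0.62,0,0,0,0;3,0.9,0,0,0,0"

```text
time_s: 4.53
tcp_pos: [0.5458, 0.016, 0.1774]
tool_rot: [[-0.089, 0.996, -0.013], [0.996, 0.089, 0.005], [0.007, -0.012, -1.0]]
force: [-12.6, 8.6, 7.4]
finger_gap: 0.229
grasp_force: 10.0
```

Emit:
run_rows:
  motion: "0.2,0.31,0,0,0,0;0.36,0.64,0,0,0,0;0.47,1,0,0,0,0;0.51,1.2,0,0,0,0;0.52,1.24,0,0,0,0;0.52,1.24,0,0,0,0;0.52,1.24,0,0,0,0"

```text
time_s: 5.12
tcp_pos: [0.6053, 0.0459, 0.1767]
tool_rot: [[-0.09, 0.996, -0.013], [0.996, 0.09, 0.003], [0.004, -0.013, -1.0]]
force: [-14.4, 4.9, 6.9]
finger_gap: 0.226
grasp_force: 10.0
```

Emit:
run_rows:
  motion: "0,0,0,0,0,0;0,0,0,0,0,0;0,0,0,0,0,0;0,0,0,0,0,0;0,0,-0.4,0,0,0;0,0,-1,0,0,0;0,0,-1.6,0,0,0;0,0,-2.2,0,0,0;0,0,-2.8,0,0,0;-0.4,0,-3.4,0,0,0;-1,-0.4,-3.6,0,0,0"
  aperture: 0.6

```text
time_s: 6.03
tcp_pos: [0.597, -0.0067, 0.3632]
tool_rot: [[-0.093, 0.996, 0.009], [0.996, 0.093, -0.0], [-0.001, 0.009, -1.0]]
force: [-0.2, -0.4, 0.6]
finger_gap: 0.598
grasp_force: 0.0
```

Emit:
run_rows:
  motion: "-0.8,-0.2,0,0,0,0;-1.6,-0.4,0,0,0,0;-2.4,-0.6,0,0,0,0;-3.2,-0.8,0,0,0,0;-3.8,-1,0,0,0,0;-4,-1,0,0,0,0;-4,-1,0,0,0,0;-4,-1,0,0,0,0"

```text
time_s: 6.7
tcp_pos: [0.5625, -0.2111, 0.3575]
tool_rot: [[-0.089, 0.996, 0.0], [0.996, 0.089, 0.001], [0.001, 0.0, -1.0]]
force: [-0.7, 0.3, 0.1]
finger_gap: 0.597
grasp_force: 0.0
```

```bash
python3 - <<'E'
from h import *
st();d=snap('wrist','w2');save(d,'w2.png',scale=1.5)
P=cloud(d).reshape(-1,3)
k=P[(P[:,2]>.2)&(P[:,2]<.218)&(np.hypot(P[:,0]-.605,P[:,1]-.046)<.03)]
print('knob',len(k),k.mean(0) if len(k) else 0)
import r
r.rack(['w2'],(-.225,-.11))
E
```

```text
{'time_s': 6.7, 'tcp_pos': [0.563, -0.211, 0.358], 'tool_rot': [[-0.089, 0.996, 0.0], [0.996, 0.089, 0.001], [0.001, 0.0, -1.0]], 'qpos': [-25.711, -1.965, 90.4, 0.041, 91.582, -30.803], 'force': [-0.711, 0.299, 0.11], 'finger_gap': 0.597, 'grasp_force': 0.0}
knob 0 0
w2 plane 8588 [ 0.5696 -0.1634  0.1232] [ 0.0309 -0.3078  0.951 ] tilt 18.02 yaw -5.74
3.0 140533 [0.492, 0.495, 0.498, 0.552, 0.555, 0.618, 0.621, 0.624]
3.5 152201 [0.489, 0.492, 0.495, 0.549, 0.552, 0.555, 0.618, 0.621]
4.0 163673 [0.489, 0.492, 0.546, 0.549, 0.552, 0.615, 0.618, 0.621]
4.5 173929 [0.486, 0.489, 0.492, 0.546, 0.549, 0.552, 0.615, 0.618]
5.0 174359 [0.486, 0.489, 0.543, 0.546, 0.549, 0.612, 0.615, 0.618]
5.5 189571 [0.483, 0.486, 0.489, 0.543, 0.546, 0.609, 0.612, 0.615]
6.0 197297 [0.48, 0.483, 0.486, 0.54, 0.543, 0.609, 0.612, 0.615]
6.5 178135 [0.48, 0.483, 0.537, 0.54, 0.543, 0.606, 0.609, 0.612]
7.0 177439 [0.477, 0.48, 0.483, 0.537, 0.54, 0.603, 0.606, 0.609]
7.5 165241 [0.474, 0.477, 0.48, 0.534, 0.537, 0.54, 0.603, 0.606]
```

View pics/w2.png

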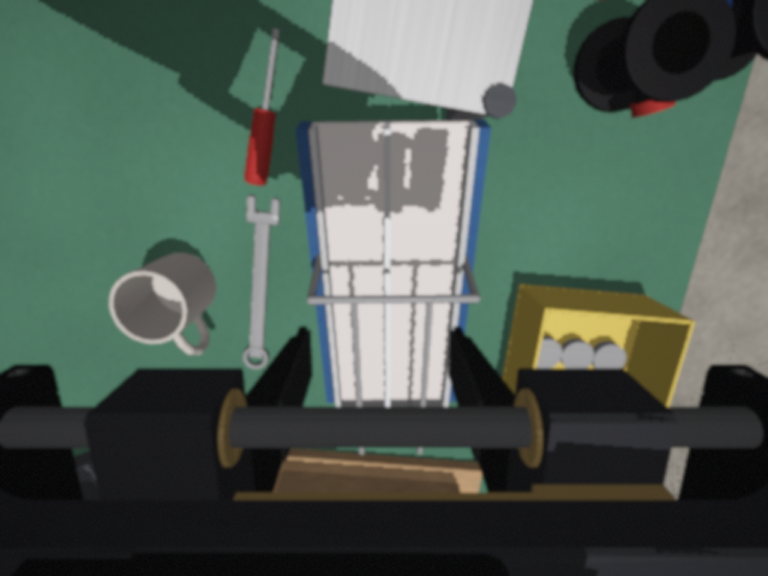

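Wrist view: the cover is clear of the lanes (its edge is above row 115), the loading end is at row 122, the arch bar at row 298, and the dividing wall is at column 388. I'll work out the placing frame next.

```bash
cat > frame.py <<'E'
from h import *
yaw=np.radians(5.6);t=np.radians(18)
lat=np.array([np.cos(yaw),np.sin(yaw),0]);along=np.array([-np.sin(yaw),np.cos(yaw),0])
up=along*np.cos(t)+np.array([0,0,np.sin(t)]);nrm=-along*np.sin(t)+np.array([0,0,np.cos(t)])
E
python3 - <<'E'
from frame import *
P=cloud(load('w2')).reshape(-1,3);P=P[np.isfinite(P[:,0])]
c=np.array([.5696,-.1634,.1232]);Q=P[(P[:,0]>.46)&(P[:,0]<.7)&(P[:,1]>-.32)&(P[:,1]<-.03)&(P[:,2]<.3)]
h=(Q-c)@nrm;s=(Q-c)@up;l=Q@lat
fl=abs(h)<.004
for lo,hi in((.505,.53),(.565,.595)):
    k=fl&(l>lo)&(l<hi);print('floor',k.sum(),'s max',np.percentile(s[k],[98,99.5,100]),'h med by s',[np.round(np.median(h[k&(abs(s-x)<.01)]),4) for x in(-.03,0,.03,.06)])
for a,b in((-.05,0),(0,.07)):
    k=(h>.012)&(h<.021)&(s>a)&(s<b)
    for lo,hi in((.47,.505),(.53,.56),(.598,.63)):
        x=l[k&(l>lo)&(l<hi)];print('wall',(lo,hi),len(x),np.percentile(x,[5,50,95]).round(4))
k=(h>.064)&(h<.085)&(l>.49)&(l<.61)&(s>-.1)&(s<.05);H,e=np.histogram(s[k],np.arange(-.12,.06,.004));print('arch',k.sum(),e[H.argmax()],np.percentile(s[k],[5,50,95]),np.median(h[k]))
E
```

```text
floor 2715 s max [0.1416474  0.14344661 0.14439297] h med by s [np.float64(-0.0001), np.float64(-0.0002), np.float64(-0.0002), np.float64(-0.0003)]
floor 3134 s max [0.13605265 0.13762939 0.1394404 ] h med by s [np.float64(-0.0003), np.float64(-0.0002), np.float64(-0.0002), np.float64(-0.0003)]
wall (0.47, 0.505) 147 [0.4841 0.4868 0.4888]
wall (0.53, 0.56) 136 [0.5435 0.5455 0.5476]
wall (0.598, 0.63) 150 [0.6117 0.6137 0.6165]
wall (0.47, 0.505) 227 [0.4839 0.4866 0.4887]
wall (0.53, 0.56) 195 [0.5436 0.546  0.5474]
wall (0.598, 0.63) 240 [0.6116 0.6137 0.6164]
arch 713 -0.06399999999999995 [-0.09278191 -0.06492129 -0.06209517] 0.07415200174821633
```

To row units: 0.4 m is 8, 0.36 m is 7.2, -77 degrees is -38.5.

Emit:
run_rows:
  motion: "0.8,-0.16,0,0,0,-3.5;1.6,-0.32,0,0,0,-7;2.4,-0.48,0,0,0,-10.5;3.2,-0.64,0,0,0,-14;4,-0.8,0,0,0,-17.5;4.8,-0.96,0,0,0,-21;5.6,-1.12,0,0,0,-24.5;6.4,-1.28,0,0,0,-28;7.2,-1.44,0,0,0,-31.5;8,-1.6,0,0,0,-35;8.8,-1.76,0,0,0,-38.5;9.6,-1.92,0,0,0,-38.5"
  aperture: 0.7

```text
time_s: 7.75
tcp_pos: [0.4216, 0.2616, 0.3582]
tool_rot: [[-0.992, 0.13, 0.001], [0.13, 0.992, 0.001], [-0.001, 0.001, -1.0]]
force: [0.3, 0.9, 0.5]
finger_gap: 0.701
grasp_force: 0.0
```

Emit:
run_rows:
  motion: "0,0,0,0,0,0;0,0,0,0,0,0;0,0,0,0,0,0"

```text
time_s: 8.0
tcp_pos: [0.423, 0.2592, 0.3577]
tool_rot: [[-0.991, 0.134, 0.0], [0.134, 0.991, -0.0], [-0.0, -0.0, -1.0]]
force: [-0.1, -0.3, 0.2]
finger_gap: 0.702
grasp_force: 0.0
```

```bash
python3 - <<'E'
from h import *
import m
st();d=snap('wrist','w3');save(d,'w3.png',scale=1.5);m.objs(cloud(d),d['color'])
d=snap('side','s1');m.objs(cloud(d),d['color'])
E
```

```text
{'time_s': 8.0, 'tcp_pos': [0.423, 0.259, 0.358], 'tool_rot': [[-0.991, 0.134, 0.0], [0.134, 0.991, -0.0], [-0.0, -0.0, -1.0]], 'qpos': [25.304, -15.554, 102.451, -0.015, 93.102, -56.988], 'force': [-0.059, -0.325, 0.229], 'finger_gap': 0.702, 'grasp_force': 0.0}
px [284. 112.] n 1169 ztop 0.0513 topmean [0.3649 0.3164 0.0495] rect [365.6 316.4] [43.8 59.4] 81.9 rgb [160. 140. 112.]
px [220. 125.] n 854 ztop 0.0487 topmean [0.3729 0.2089 0.0472] rect [373.2 208.9] [27.3 28.3] 80.6 rgb [117. 120. 120.]
px [337. 165.] n 1124 ztop 0.0514 topmean [0.4619 0.396  0.0494] rect [462.9 396.7] [61.3 44.1] 42.7 rgb [234. 211. 175.]
px [184. 203.] n 253 ztop 0.0166 topmean [0.5007 0.1218 0.0149] rect [500.5 121.7] [32.9 31.8] 79.0 rgb [22
[... 639 characters left out ...]
09 ztop 0.0502 topmean [0.6252 0.2529 0.0485] rect [625.2 251.8] [27.5 30.1] 27.0 rgb [65. 80. 74.]
px [312. 299.] n 559 ztop 0.0499 topmean [0.374  0.21   0.0483] rect [374.4 208.5] [26.8 29.1] 10.8 rgb [65. 80. 74.]
px [ 85. 348.] n 1699 ztop 0.074 topmean [0.7339 0.4338 0.072 ] rect [735.9 439.9] [76.3 23.8] 83.6 rgb [44. 51. 35.]
px [186. 327.] n 749 ztop 0.0641 topmean [0.587  0.3637 0.0625] rect [587.2 363.2] [38.9 40.8] 26.8 rgb [155. 162. 159.]
px [306. 341.] n 1128 ztop 0.0528 topmean [0.3652 0.3176 0.0506] rect [365.7 316. ] [46.  59.9] 81.6 rgb [121. 105.  77.]
px [242. 364.] n 1266 ztop 0.0527 topmean [0.4629 0.3976 0.0506] rect [463.3 396.2] [60.6 45.7] 43.1 rgb [184. 160. 121.]
```

View pics/w3.png

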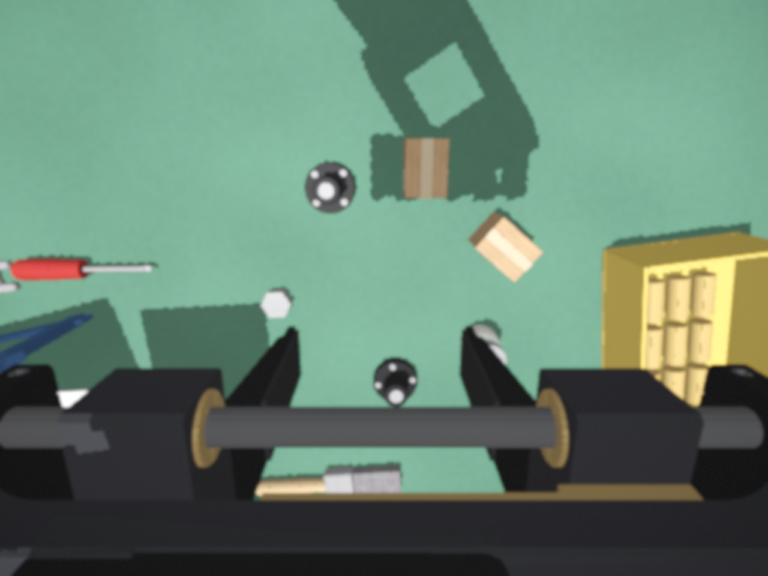

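The wrist view shows carton 1 at (427,168), carton 2 at (506,246), and the bonnets at (329,187) and (396,381). Their positions agree across both views. I'll pick carton 1.

Emit:
run_rows:
  motion: "0.5,0.4,0.6,0,0,0;1,0.8,1.2,0,0,0;1.294,0.978,2,0,0,0;1.294,0.978,2.8,0,0,0;1.294,0.978,3.6,0,0,0;1.294,0.978,4.4,0,0,0;1.294,0.978,5,0,0,0;1.294,0.978,5.6,0,0,0;1.294,0.978,6.1,0,0,0;1.294,0.978,6.5,0,0,0;1.294,0.978,6.7,0,0,0;1.294,0.978,6.7,0,0,0"
  aperture: 0.8

```text
time_s: 9.1
tcp_pos: [0.3653, 0.3135, 0.0202]
tool_rot: [[-0.99, 0.139, -0.004], [0.139, 0.99, -0.003], [0.004, -0.003, -1.0]]
force: [0.5, -0.5, 0.7]
finger_gap: 0.799
grasp_force: 0.0
```

Emit:
run_rows:
  motion: "0,0,0,0,0,0;0,0,0,0,0,0;0,0,0,0,0,0;0,0,0,0,0,0;0,0,0,0,0,0;0,0,0,0,0,0;0,0,0,0,0,0"
  aperture: 0.0
  squeeze: 15

```text
time_s: 9.68
tcp_pos: [0.3668, 0.316, 0.0235]
tool_rot: [[-0.991, 0.137, 0.001], [0.137, 0.991, 0.001], [-0.001, 0.001, -1.0]]
force: [0.1, -0.6, 4.4]
finger_gap: 0.459
grasp_force: 15.0
```

To row units: -0.3 m is -6, -0.25 m is -5, 49 degrees is 24.5.

Emit:
run_rows:
  motion: "0,0,-0.4,0,0,0;0,0,-1,0,0,0;0,0,-1.7,0,0,0;0,0,-2.4,0,0,0;0,0,-3.2,0,0,0;-0.2,-0.4,-3.9,0,0,3.5;-0.5,-1,-4.4,0,0,7;-0.8,-1.6,-5,0,0,10.5;-1.2,-2.3,-5.5,0,0,14;-1.6,-3,-5.9,0,0,17.5;-2,-3.7,-6,0,0,21;-2.2,-4.4,-6,0,0,24.5"

```text
time_s: 10.68
tcp_pos: [0.4456, 0.0863, 0.3249]
tool_rot: [[-0.543, 0.84, 0.005], [0.84, 0.543, 0.0], [-0.002, 0.004, -1.0]]
force: [-0.3, 0.3, -0.9]
finger_gap: 0.46
grasp_force: 15.0
```

```bash
python3 - <<'E'
from frame import *
s=manip.sense();st();R=np.c_[up,lat,-nrm];N=lat*.516+along*(-.2182)+[0,0,.1232]
from scipy.spatial.transform import Rotation as Ro
tgt=N+nrm*.12; print(tgt,totool(tgt-s['tcp_pos']),Ro.from_matrix(np.array(s['tool_rot']).T@R).as_rotvec(degrees=True))
E
```

```text
{'time_s': 10.683, 'tcp_pos': [0.446, 0.086, 0.325], 'tool_rot': [[-0.543, 0.84, 0.005], [0.84, 0.543, 0.0], [-0.002, 0.004, -1.0]], 'qpos': [4.177, -21.336, 109.946, 0.009, 91.13, -28.682], 'force': [-0.308, 0.345, -0.914], 'finger_gap': 0.46, 'grasp_force': 14.995}
[ 0.5384485  -0.2037109   0.23732678] [-0.29385397 -0.07970646  0.08786062] [-4.02825384 17.71700029 27.07424747]
```

Units first: shifts go in units of 50 mm and turns go in units of 2 degrees. So -0.05 m is -1, -0.294 m is -5.88, 20 degrees is 10.

Emit:
run_rows:
  motion: "-0.7,-0.2,0,-0.3,1.3,2;-1.4,-0.4,0,-0.6,2.6,4;-2.1,-0.6,0,-0.9,3.9,6;-2.8,-0.8,0,-1.2,5.2,8;-3.5,-1,0,-1.5,6.5,10;-4.2,-1.2,0,-1.8,7.8,12;-4.9,-1.36,0.2,-2,8.85,13.5;-5.5,-1.52,0.5,-2,8.85,13.5;-5.88,-1.6,0.9,-2,8.85,13.5;-5.88,-1.6,1.4,-2,8.85,13.5;-5.88,-1.6,1.76,-2,8.85,13.5;-5.88,-1.6,1.76,-2,8.85,13.5"

```text
time_s: 11.68
tcp_pos: [0.5356, -0.2015, 0.2284]
tool_rot: [[-0.094, 0.995, -0.045], [0.945, 0.103, 0.311], [0.314, -0.013, -0.949]]
force: [0.1, 1.2, -3.1]
finger_gap: 0.465
grasp_force: 15.0
```

```bash
cat > rel.py <<'E'
import sys
from frame import *
from scipy.spatial.transform import Rotation as Ro
L,hh=float(sys.argv[1]),float(sys.argv[2])
s=manip.sense();R=np.c_[up,lat,-nrm];N=lat*L+along*(-.2182)+[0,0,.1232]
print(s['tcp_pos'],s['grasp_force'],totool(N+nrm*hh-s['tcp_pos']).round(4),Ro.from_matrix(np.array(s['tool_rot']).T@R).as_rotvec(degrees=True).round(2))
E
```

Emit:
run_rows:
  motion: "0,0,0,0,0,0;0,0,0,0,0,0"

```text
time_s: 11.85
tcp_pos: [0.5384, -0.2022, 0.2356]
tool_rot: [[-0.098, 0.995, -0.035], [0.946, 0.104, 0.306], [0.308, -0.004, -0.951]]
force: [-0.1, 0.6, 0.2]
finger_gap: 0.461
grasp_force: 15.0
```

```bash
python3 rel.py 0.516 0.0245
```

```text
[ 0.53837637 -0.20215728  0.23555633] 14.999430030584335 [-0.0008  0.0004  0.0933] [-0.31  0.07  0.3 ]
```

To row units: 0.092 m is 1.84, 0.089 m is 1.78.

Emit:
run_rows:
  motion: "-0.02,0,0.5,0,0,0;-0.02,0,1,0,0,0;-0.02,0,1.4,0,0,0;-0.02,0,1.64,0,0,0;-0.02,0,1.78,0,0,0;-0.02,0,1.84,0,0,0;-0.02,0,1.84,0,0,0;-0.02,0,1.84,0,0,0"

```text
time_s: 12.52
tcp_pos: [0.5356, -0.1755, 0.1481]
tool_rot: [[-0.098, 0.995, -0.034], [0.947, 0.104, 0.305], [0.307, -0.003, -0.952]]
force: [0.7, 0.7, -1.7]
finger_gap: 0.462
grasp_force: 15.0
```

```bash
python3 rel.py 0.516 0.0245
```

```text
[ 0.53557911 -0.17550146  0.14812993] 14.999404549598694 [0.0006 0.0001 0.0019] [-0.26  0.11  0.3 ]
```

Emit:
run_rows:
  motion: "0,0,0,0,0,0;0,0,0,0,0,0;0,0,0,0,0,0;0,0,0,0,0,0;0,0,0,0,0,0"
  aperture: 0.65

```text
time_s: 12.93
tcp_pos: [0.5349, -0.1751, 0.147]
tool_rot: [[-0.097, 0.995, -0.036], [0.946, 0.104, 0.306], [0.308, -0.004, -0.951]]
force: [0.6, -0.3, 0.4]
finger_gap: 0.645
grasp_force: 0.0
```

Emit:
run_rows:
  motion: "0,0,-0.6,0,0,0;0,0,-1.2,0,0,0;0,0,-1.8,0,0,0;0,0,-2.4,0,0,0;0,0,-2.4,0,0,0"

```text
time_s: 13.35
tcp_pos: [0.5416, -0.2144, 0.2681]
tool_rot: [[-0.099, 0.995, -0.027], [0.948, 0.103, 0.301], [0.302, 0.004, -0.953]]
force: [1.3, -0.1, 1.6]
finger_gap: 0.647
grasp_force: 0.0
```

```bash
python3 - <<'E'
from h import *
st();d=snap('wrist','w4');save(d,'w4.png',scale=1.2)
E
```

```text
{'time_s': 13.35, 'tcp_pos': [0.542, -0.214, 0.268], 'tool_rot': [[-0.099, 0.995, -0.027], [0.948, 0.103, 0.301], [0.302, 0.004, -0.953]], 'qpos': [-33.717, 3.016, 95.08, 13.621, 93.04, -40.252], 'force': [1.292, -0.073, 1.553], 'finger_gap': 0.647, 'grasp_force': 0.0}
```

View pics/w4.png

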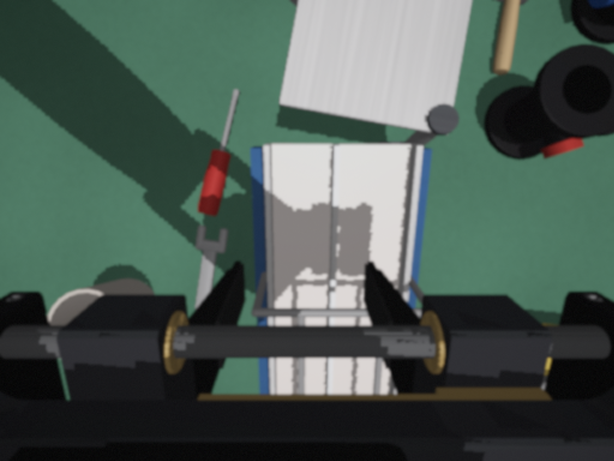

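The loading section of the narrow lane is empty: the carton slid on past the arch (row ~312). I'll check it in the scene camera and get the pose deltas for carton 2.

```bash
cat > go.py <<'E'
import sys
from h import *
from scipy.spatial.transform import Rotation as Ro
x,y,z,a=map(float,sys.argv[1:5]) # tool y axis angle
a=np.radians(a);R=np.c_[[-np.sin(a),np.cos(a),0],[np.cos(a),np.sin(a),0],[0,0,-1]]
s=manip.sense();print(np.round(s['tcp_pos'],4),s['grasp_force'],totool(np.array([x,y,z])-s['tcp_pos']).round(4),Ro.from_matrix(np.array(s['tool_rot']).T@R).as_rotvec(degrees=True).round(2))
E
python3 go.py .463 .3965 .3 -47.3; python3 go.py .542 -.21 .34 5.5
python3 - <<'E'
from h import *
import m
d=snap('scene','sc1');save(d,'sc1.png',(70,140,260,280),3)
d=snap('side','s2');m.objs(cloud(d),d['color'])
E
```

```text
[ 0.5408 -0.2134  0.2651] 0.0 [ 0.5962 -0.0146  0.1536] [ -8.14 -16.44  52.78]
[ 0.5408 -0.2134  0.2651] 0.0 [ 0.0259  0.0017 -0.0703] [  0.02 -17.7    0.41]
px [156. 244.] n 765 ztop 0.0224 topmean [0.7721 0.168  0.0192] rect [771.7 140.2] [200.6  42.4] 88.0 rgb [151. 148. 140.]
px [266. 257.] n 131 ztop 0.0189 topmean [0.5014 0.122  0.0163] rect [502.4 121.5] [33.3 31.3] 14.7 rgb [161. 166. 167.]
px [194. 284.] n 512 ztop 0.05 topmean [0.6252 0.2525 0.0484] rect [625.7 251.2] [27.6 28.6] 26.2 rgb [62. 76. 71.]
px [312. 299.] n 553 ztop 0.05 topmean [0.374  0.21   0.0482] rect [374. 209.] [28.4 29.2] 43.7 rgb [62. 77. 71.]
px [ 85. 348.] n 1697 ztop 0.0739 topmean [0.7341 0.4343 0.0719] rect [736.8 441.4] [78.6 24.8] 79.3 rgb [42. 48. 33.]
px [186. 327.] n 753 ztop 0.0643 topmean [0.5869 0.3639 0.0625] rect [587.5 363.2] [39.3 40.4] 21.6 rgb [149. 156. 153.]
px [242. 364.] n 1263 ztop 0.0527 topmean [0.463  0.3976 0.0506] rect [463.8 395.9] [59.9 45.8] 42.3 rgb [178. 155. 116.]
```

View pics/sc1.png

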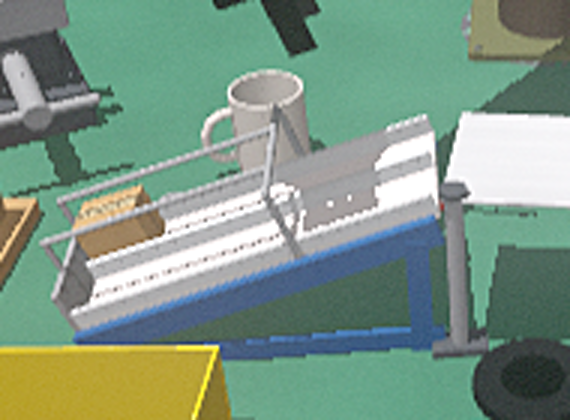

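The crop shows the carton at (120,218), resting against the stop in the narrow lane. On to carton 2.

Emit:
run_rows:
  motion: "0.24,0,-0.7,0,-3,0;1,0,-1.2,0,-6,0.2;1.8,0,-1.5,0,-8.85,0.2"

```text
time_s: 13.75
tcp_pos: [0.5331, -0.1543, 0.3566]
tool_rot: [[-0.093, 0.996, -0.007], [0.996, 0.093, 0.0], [0.001, -0.007, -1.0]]
force: [0.9, 0.1, 0.8]
finger_gap: 0.649
grasp_force: 0.0
```

```bash
python3 go.py .463 .3965 .3 -47.3
```

```text
[ 0.5331 -0.1543  0.3566] 0.0 [ 0.5548 -0.0184  0.0573] [-0.4   0.12 52.61]
```

Emit:
run_rows:
  motion: "0.6,0,0,0,0,2;1.4,0,0,0,0,4.5;2.2,0,0,0,0,7;3,0,0,0,0,10;3.8,0,0,0,0,13;4.6,0,0,0,0,16;5.4,0,0,0,0,19;6.2,0,0,0,0,22;7,0,0.2,0,0,24.5;7.8,-0.1,0.4,0,0,26.3;8.6,-0.2,0.6,0,0,26.3;9.4,-0.36,0.8,0,0,26.3"
  aperture: 0.8

```text
time_s: 14.75
tcp_pos: [0.4682, 0.3144, 0.3162]
tool_rot: [[0.731, 0.682, -0.009], [0.682, -0.732, 0.002], [-0.005, -0.008, -1.0]]
force: [-0.0, -0.6, -0.2]
finger_gap: 0.801
grasp_force: 0.0
```

Emit:
run_rows:
  motion: "0.4,0.52,0,0,0,0;0.6,0.78,0,0,0,0;0.6,0.78,0,0,0,0;0.6,0.78,0,0,0,0"

```text
time_s: 15.08
tcp_pos: [0.5175, 0.3046, 0.3163]
tool_rot: [[0.732, 0.682, -0.011], [0.682, -0.732, 0.003], [-0.006, -0.009, -1.0]]
force: [0.0, -0.3, -0.1]
finger_gap: 0.801
grasp_force: 0.0
```

```bash
python3 - <<'E'
from h import *
import m
d=snap('wrist','w5');m.objs(cloud(d),d['color'])
E
python3 go.py .463 .3965 .023 -47.3
```

```text
px [440.  93.] n 2826 ztop 0.02 topmean [0.7711 0.164  0.0171] rect [770.2 139.5] [199.3  41.4] 86.6 rgb [196. 190. 182.]
px [259.  93.] n 826 ztop 0.063 topmean [0.5869 0.3616 0.0613] rect [586.8 361.5] [40.1 39.6] 42.1 rgb [229. 231. 231.]
px [328. 125.] n 1022 ztop 0.0486 topmean [0.625  0.2512 0.0471] rect [625.5 250.8] [28.5 28.6] 30.0 rgb [111. 113. 113.]
px [187. 140.] n 1429 ztop 0.0514 topmean [0.4633 0.3954 0.0497] rect [462.4 394.9] [60.3 44.2] 42.1 rgb [157. 136. 108.]
px [240. 250.] n 770 ztop 0.0488 topmean [0.3739 0.2082 0.0473] rect [373.2 207.8] [28.1 28.4] 43.7 rgb [87. 91. 91.]
[0.5175 0.3043 0.3171] 0.0 [ 0.0244 -0.102   0.2949] [-0.5   0.28  0.25]
```

To row units: -0.06 m is -1.2, 0.06 m is 1.2.

Emit:
run_rows:
  motion: "0.16,-0.6,0.4,0,0,0;0.32,-1.2,0.8,0,0,0;0.48,-1.8,1.2,0,0,0;0.48,-2.024,1.8,0,0,0;0.48,-2.024,2.6,0,0,0;0.48,-2.024,3.4,0,0,0;0.48,-2.024,4.2,0,0,0;0.48,-2.024,4.8,0,0,0;0.48,-2.024,5.3,0,0,0;0.48,-2.024,5.7,0,0,0;0.48,-2.024,5.86,0,0,0;0.48,-2.024,5.86,0,0,0"
  aperture: 0.8

```text
time_s: 16.13
tcp_pos: [0.463, 0.3945, 0.0241]
tool_rot: [[0.732, 0.681, -0.011], [0.681, -0.732, 0.001], [-0.007, -0.008, -1.0]]
force: [0.5, -1.5, -1.1]
finger_gap: 0.8
grasp_force: 0.0
```

Emit:
run_rows:
  motion: "0,0,0,0,0,0;0,0,0,0,0,0;0,0,0,0,0,0;0,0,0,0,0,0;0,0,0,0,0,0;0,0,0,0,0,0;0,0,0,0,0,0"
  aperture: 0.0
  squeeze: 15

```text
time_s: 16.72
tcp_pos: [0.4655, 0.3966, 0.0276]
tool_rot: [[0.732, 0.682, -0.005], [0.682, -0.732, 0.005], [-0.0, -0.007, -1.0]]
force: [-1.1, -0.2, 4.1]
finger_gap: 0.459
grasp_force: 15.0
```

```bash
python3 go.py .50 -.05 .33 5.6
```

```text
[0.4655 0.3966 0.0276] 14.98768463730812 [-0.2793  0.3481 -0.3048] [ -0.4   -0.17 -52.63]
```

To row units: -0.305 m is -6.1, -0.295 m is -5.9, -45 degrees is -22.5.

Emit:
run_rows:
  motion: "0,0,-0.4,0,0,0;0,0,-1,0,0,0;0,0,-1.7,0,0,0;0,0,-2.4,0,0,0;0,0,-3.2,0,0,-1.5;-0.4,0.4,-3.9,0,0,-4.5;-0.9,1,-4.5,0,0,-7.5;-1.4,1.6,-5,0,0,-10.5;-1.9,2.3,-5.5,0,0,-13.5;-2.4,3,-5.9,0,0,-16.5;-3,3.7,-6.1,0,0,-19.5;-3.6,4.4,-6.1,0,0,-22.5"

```text
time_s: 17.72
tcp_pos: [0.4836, 0.1473, 0.328]
tool_rot: [[0.03, 1.0, -0.002], [1.0, -0.03, 0.005], [0.005, -0.003, -1.0]]
force: [1.0, -0.3, -1.7]
finger_gap: 0.462
grasp_force: 15.0
```

Emit:
run_rows:
  motion: "0,0,0,0,0,0"

```text
time_s: 17.8
tcp_pos: [0.4842, 0.1432, 0.3275]
tool_rot: [[0.039, 0.999, -0.002], [0.999, -0.039, 0.002], [0.002, -0.003, -1.0]]
force: [0.1, 0.1, -2.3]
finger_gap: 0.46
grasp_force: 15.0
```

```bash
python3 rel.py 0.516 0.12
```

```text
[0.48418932 0.14316374 0.32749449] 14.971096515655518 [-0.3446  0.0681  0.0895] [ 1.09 17.87 -7.81]
```

To row units: -0.345 m is -6.9, -0.335 m is -6.7, 17.9 degrees is 8.95.

Emit:
run_rows:
  motion: "-0.8,0.16,0,0,1,-0.5;-1.6,0.32,0,0,2,-1;-2.4,0.48,0,0.2,3.5,-1.5;-3.2,0.64,0,0.3,5,-2;-4,0.8,0,0.4,6.5,-2.5;-4.8,0.96,0,0.5,8,-3.25;-5.5,1.12,0.2,0.55,8.95,-3.9;-6.2,1.24,0.5,0.55,8.95,-3.9;-6.7,1.34,0.9,0.55,8.95,-3.9;-6.9,1.36,1.4,0.55,8.95,-3.9;-6.9,1.36,1.76,0.55,8.95,-3.9;-6.9,1.36,1.76,0.55,8.95,-3.9"

```text
time_s: 18.8
tcp_pos: [0.5358, -0.1976, 0.2295]
tool_rot: [[-0.089, 0.995, -0.043], [0.944, 0.098, 0.315], [0.318, -0.012, -0.948]]
force: [-0.9, 0.7, -2.5]
finger_gap: 0.463
grasp_force: 15.0
```

Emit:
run_rows:
  motion: "0,0,0,0,0,0;0,0,0,0,0,0"

```text
time_s: 18.97
tcp_pos: [0.5386, -0.1978, 0.2367]
tool_rot: [[-0.095, 0.995, -0.034], [0.945, 0.101, 0.31], [0.312, -0.003, -0.95]]
force: [-0.3, 0.1, -0.7]
finger_gap: 0.465
grasp_force: 15.0
```

```bash
python3 rel.py 0.516 0.0285
```

```text
[ 0.53858703 -0.19780077  0.23668801] 14.974106401205063 [-0.0056 -0.0004  0.0891] [-0.21 -0.16  0.13]
```

To row units: 0.0885 m is 1.77, 0.086 m is 1.72.

Emit:
run_rows:
  motion: "-0.04,0,0.5,0,0,0;-0.08,0,0.96,0,0,0;-0.1,0,1.36,0,0,0;-0.1,0,1.6,0,0,0;-0.1,0,1.72,0,0,0;-0.1,0,1.77,0,0,0;-0.1,0,1.77,0,0,0;-0.1,0,1.77,0,0,0"

```text
time_s: 19.63
tcp_pos: [0.5364, -0.1759, 0.1517]
tool_rot: [[-0.095, 0.995, -0.033], [0.946, 0.101, 0.309], [0.311, -0.001, -0.95]]
force: [-0.2, -0.3, -1.2]
finger_gap: 0.461
grasp_force: 15.0
```

```bash
python3 rel.py 0.516 0.0285
```

```text
[ 0.53640974 -0.17593157  0.15168483] 14.974004924297333 [-0.     -0.0007  0.0014] [-0.13 -0.1   0.14]
```

Emit:
run_rows:
  motion: "0,0,0,0,0,0;0,0,0,0,0,0;0,0,0,0,0,0;0,0,0,0,0,0;0,0,0,0,0,0"
  aperture: 0.65

```text
time_s: 20.05
tcp_pos: [0.5356, -0.1757, 0.1504]
tool_rot: [[-0.094, 0.995, -0.034], [0.945, 0.1, 0.31], [0.312, -0.003, -0.95]]
force: [0.1, -0.5, -1.3]
finger_gap: 0.644
grasp_force: 0.0
```

Emit:
run_rows:
  motion: "0,0,-0.6,0,0,0;0,0,-1.2,0,0,0;0,0,-1.8,0,0,0;0.4,0,-2.5,0,-3,0;0.8,0,-3,0,-6,0;1.6,0,-3.3,0,-8.9,0;1.6,0,-3.3,0,-8.9,0;1.6,0,-3.3,0,-8.9,0"

```text
time_s: 20.72
tcp_pos: [0.5347, -0.1485, 0.3356]
tool_rot: [[-0.106, 0.994, 0.002], [0.994, 0.106, 0.005], [0.004, 0.002, -1.0]]
force: [-0.2, -0.4, 0.2]
finger_gap: 0.649
grasp_force: 0.0
```

```bash
python3 - <<'E'
from h import *
import m
d=snap('side','s3');m.objs(cloud(d),d['color'])
d=snap('scene','sc2');save(d,'sc2.png',(70,140,260,280),3)
E
python3 go.py .6255 .2515 .3 5.6
```

```text
px [156. 244.] n 760 ztop 0.022 topmean [0.7721 0.1679 0.0191] rect [771.  140.6] [199.1  43.9] 85.1 rgb [151. 149. 140.]
px [266. 257.] n 128 ztop 0.0186 topmean [0.5017 0.1224 0.0166] rect [501.9 122.7] [33.8 32.1] 21.5 rgb [162. 167. 168.]
px [194. 284.] n 507 ztop 0.0497 topmean [0.6253 0.2527 0.0481] rect [625.7 251.4] [27.9 28.7] 24.7 rgb [62. 76. 71.]
px [312. 299.] n 556 ztop 0.0502 topmean [0.374  0.21   0.0484] rect [374.1 209.5] [29.1 28.2] 50.2 rgb [61. 76. 70.]
px [ 85. 348.] n 1686 ztop 0.0739 topmean [0.7345 0.4347 0.0718] rect [736.1 440.2] [77.4 26.1] 82.5 rgb [42. 48. 33.]
px [186. 327.] n 749 ztop 0.0643 topmean [0.5869 0.3638 0.0625] rect [587.4 362.9] [38.9 40.6] 25.4 rgb [149. 156. 153.]
[ 0.5334 -0.1509  0.331 ] 0.0 [0.3908 0.1324 0.0333] [-0.27 -0.43  0.2 ]
```

View pics/sc2.png

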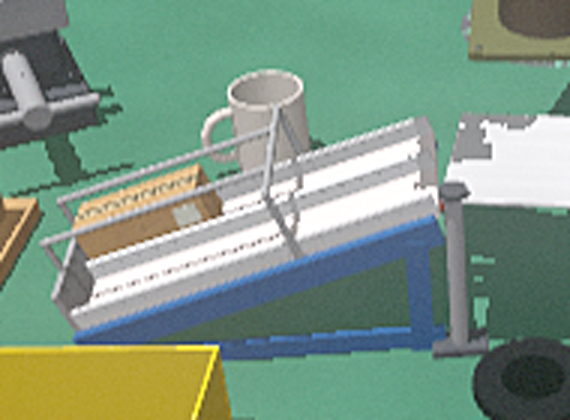

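The crop shows both cartons queued in the narrow lane, from (75,215) to (220,210). Next is bonnet 2 at about (0.625, 0.251).

Emit:
run_rows:
  motion: "0.7,0.24,0,0,0,0;1.5,0.5,0,0,0,0;2.3,0.76,0,0,0,0;3.1,1.02,0,0,0,0;3.9,1.28,0,0,0,0;4.7,1.54,0,0,0,0;5.5,1.8,0,0,0,0;6.3,2.1,0,0,0,0;7,2.4,0.1,0,0,0;7.6,2.6,0.4,0,0,0;7.82,2.65,0.8,0,0,0;7.82,2.65,1.2,0,0,0"
  aperture: 0.6

```text
time_s: 21.82
tcp_pos: [0.6265, 0.2527, 0.2698]
tool_rot: [[-0.101, 0.995, -0.009], [0.995, 0.101, 0.006], [0.007, -0.008, -1.0]]
force: [0.1, 0.6, -0.1]
finger_gap: 0.602
grasp_force: 0.0
```

Emit:
run_rows:
  motion: "0,0,0,0,0,0;0,0,0,0,0,0"

```text
time_s: 21.98
tcp_pos: [0.6254, 0.2498, 0.2696]
tool_rot: [[-0.098, 0.995, -0.012], [0.995, 0.098, 0.004], [0.005, -0.011, -1.0]]
force: [1.1, 0.3, 0.3]
finger_gap: 0.604
grasp_force: 0.0
```

```bash
python3 go.py .6252 .2515 .022 5.6
```

```text
[0.6254 0.2498 0.2696] 0.0 [0.0004 0.0027 0.2476] [-0.64 -0.31  0.04]
```

Emit:
run_rows:
  motion: "0,0.04,0.7,-0.3,-0.15,0;0,0.04,1.5,-0.3,-0.15,0;0,0.054,2.3,-0.3,-0.15,0;0,0.054,3,-0.3,-0.15,0;0,0.054,3.7,-0.3,-0.15,0;0,0.054,4.2,-0.3,-0.15,0;0,0.054,4.64,-0.3,-0.15,0;0,0.054,4.88,-0.3,-0.15,0;0,0.054,4.94,-0.3,-0.15,0;0,0.054,4.94,-0.3,-0.15,0;0,0.054,4.94,-0.3,-0.15,0"
  aperture: 0.6

```text
time_s: 22.9
tcp_pos: [0.6293, 0.2535, 0.0291]
tool_rot: [[-0.1, 0.995, 0.01], [0.995, 0.1, 0.003], [0.002, 0.01, -1.0]]
force: [0.3, -0.6, 0.3]
finger_gap: 0.601
grasp_force: 0.0
```

Emit:
run_rows:
  motion: "0,0,0,0,0,0;0,0,0,0,0,0;0,0,0,0,0,0;0,0,0,0,0,0;0,0,0,0,0,0;0,0,0,0,0,0;0,0,0,0,0,0"
  aperture: 0.0
  squeeze: 25

```text
time_s: 23.48
tcp_pos: [0.6274, 0.2537, 0.0276]
tool_rot: [[-0.101, 0.995, 0.006], [0.995, 0.101, 0.002], [0.002, 0.006, -1.0]]
force: [-3.1, -0.5, 4.8]
finger_gap: 0.313
grasp_force: 25.0
```

```bash
python3 go.py .59 -.1 .33 5.6
```

```text
[0.6274 0.2537 0.0276] 25.010975003242493 [-0.3476 -0.0709 -0.3035] [ 0.36 -0.1   0.17]
```

To row units: 0.006 m is 0.12, 0.003 m is 0.06.

Emit:
run_rows:
  motion: "0,0,0,0,0,0;0,0,0,0,0,0;0,0,0,0,0,0;0,-0.04,0.06,0,0,0;0,-0.04,0.12,0,0,0;0,-0.04,0.12,0,0,0"
  aperture: 0.55

```text
time_s: 23.98
tcp_pos: [0.6249, 0.2531, 0.0197]
tool_rot: [[-0.1, 0.995, 0.005], [0.995, 0.1, 0.002], [0.001, 0.005, -1.0]]
force: [-1.2, 0.7, -1.0]
finger_gap: 0.55
grasp_force: 0.0
```

Emit:
run_rows:
  motion: "0,0,0,0,0,0;0,0,0,0,0,0;0,0,0,0,0,0;0,0,0,0,0,0;0,0,0,0,0,0;0,0,0,0,0,0;0,0,0,0,0,0"
  aperture: 0.0
  squeeze: 25

```text
time_s: 24.57
tcp_pos: [0.6261, 0.2535, 0.0213]
tool_rot: [[-0.1, 0.995, 0.008], [0.995, 0.1, 0.003], [0.002, 0.008, -1.0]]
force: [2.1, -0.2, -0.1]
finger_gap: 0.311
grasp_force: 25.0
```

```bash
python3 go.py .59 -.1 .33 5.6
```

```text
[0.6261 0.2535 0.0213] 24.997000694274902 [-0.3475 -0.069  -0.3099] [ 0.46 -0.1   0.17]
```

Emit:
run_rows:
  motion: "0,0,-0.4,0,0,0;0,0,-1,0,0,0;0,0,-1.7,0,0,0;0,0,-2.5,0,0,0;0,0,-3.3,0,0,0;0,0,-4.1,0,0,0;-0.3,-0.06,-4.8,0,0,0;-0.8,-0.16,-5.4,0,0,0;-1.4,-0.28,-5.9,0,0,0;-2.1,-0.42,-6.2,0,0,0;-2.8,-0.56,-6.3,0,0,0;-3.6,-0.72,-6.3,0,0,0"

```text
time_s: 25.57
tcp_pos: [0.6056, 0.0693, 0.3373]
tool_rot: [[-0.102, 0.995, 0.009], [0.995, 0.102, 0.003], [0.002, 0.009, -1.0]]
force: [0.6, -0.0, -3.0]
finger_gap: 0.31
grasp_force: 25.0
```

Emit:
run_rows:
  motion: "-0.8,-0.16,0,0,1.5,0;-1.6,-0.32,0,0,3,0;-2.4,-0.48,0,0,4.5,0;-3,-0.6,0,0,6,0;-3.4,-0.66,0,0,7.5,0;-3.4,-0.66,0,0,9,0;-3.4,-0.66,0,0,9,0;-3.4,-0.66,0,0,9,0"

```text
time_s: 26.23
tcp_pos: [0.5895, -0.1032, 0.3333]
tool_rot: [[-0.095, 0.995, -0.027], [0.946, 0.099, 0.31], [0.311, 0.004, -0.95]]
force: [-0.0, 0.3, -3.3]
finger_gap: 0.314
grasp_force: 25.0
```

```bash
python3 rel.py 0.5797 0.10;python3 rel.py 0.5797 0.0235
```

```text
[ 0.58953405 -0.10317503  0.33333995] 24.993730187416077 [-0.1202  0.0024  0.0817] [ 0.21 -0.11  0.15]
[ 0.58953405 -0.10317503  0.33333995] 24.993730187416077 [-0.1204  0.0022  0.1582] [ 0.21 -0.11  0.15]
```

To row units: 0.125 m is 2.5, -0.12 m is -2.4.

Emit:
run_rows:
  motion: "-0.7,0,0.2,0,0,0;-1.4,0.02,0.5,0,0,0;-2,0.04,0.9,0,0,0;-2.4,0.046,1.4,0,0,0;-2.4,0.046,1.9,0,0,0;-2.4,0.046,2.3,0,0,0;-2.4,0.046,2.5,0,0,0;-2.4,0.046,2.5,0,0,0;-2.4,0.046,2.5,0,0,0"

```text
time_s: 26.98
tcp_pos: [0.6013, -0.1759, 0.1793]
tool_rot: [[-0.1, 0.995, -0.025], [0.945, 0.103, 0.309], [0.31, 0.007, -0.951]]
force: [-0.1, 0.1, -1.8]
finger_gap: 0.308
grasp_force: 25.0
```

```bash
python3 rel.py 0.5797 0.0235
python3 - <<'E'
from frame import *
P=cloud(snap('wrist','w6')).reshape(-1,3);P=P[np.isfinite(P[:,0])]
c=np.array([.5696,-.1634,.1232]);h=(P-c)@nrm;s=(P-c)@up;l=P@lat
k=(h>.012)&(h<.021)&(s>.01)&(s<.06)
for lo,hi in((.47,.505),(.53,.56),(.598,.63)):
    x=l[k&(l>lo)&(l<hi)];print(len(x),np.percentile(x,[5,50,95]).round(4) if len(x) else 0)
k=(abs(s)<.04)&(abs(l-.58)<.045)&(h>.02)&(h<.045);print(k.sum(),np.percentile(l[k],[1,99]) if k.sum() else 0)
E
```

```text
[ 0.60128195 -0.17585837  0.17934031] 24.993774890899658 [-0.0026 -0.0017  0.0347] [ 0.29 -0.06  0.4 ]
689 [0.4841 0.4874 0.489 ]
546 [0.543  0.5456 0.5477]
542 [0.6116 0.6138 0.6164]
214 [0.55489994 0.60597483]
```

To row units: -0.0015 m is -0.03, 0.034 m is 0.68.

Emit:
run_rows:
  motion: "-0.04,-0.03,0.16,0,0,0;-0.04,-0.03,0.32,0,0,0;-0.04,-0.03,0.46,0,0,0;-0.04,-0.03,0.58,0,0,0;-0.04,-0.03,0.66,0,0,0;-0.04,-0.03,0.68,0,0,0;-0.04,-0.03,0.68,0,0,0"

```text
time_s: 27.62
tcp_pos: [0.5985, -0.1683, 0.1452]
tool_rot: [[-0.097, 0.995, -0.026], [0.945, 0.101, 0.31], [0.311, 0.006, -0.95]]
force: [-0.2, -0.3, -3.2]
finger_gap: 0.314
grasp_force: 25.0
```

```bash
python3 rel.py 0.5797 0.0235
```

```text
[ 0.59853207 -0.16834203  0.14524493] 24.993719458580017 [ 0.0006  0.0005 -0.0001] [ 0.27 -0.13  0.27]
```

Emit:
run_rows:
  motion: "0,0,0.03,0,0,0;0,0,0.03,0,0,0;0,0,0.03,0,0,0;0,0,0.03,0,0,0;0,0,0.03,0,0,0;0,0,0.03,0,0,0"
  aperture: 0.52

```text
time_s: 28.12
tcp_pos: [0.599, -0.1682, 0.1449]
tool_rot: [[-0.098, 0.995, -0.024], [0.946, 0.1, 0.309], [0.31, 0.008, -0.951]]
force: [-0.6, -0.2, 0.7]
finger_gap: 0.518
grasp_force: 0.0
```

Emit:
run_rows:
  motion: "0,0,-0.6,0,0,0;0,0,-1.2,0,0,0;0,0,-1.8,0,0,0;0.4,0,-2.5,0,-3,0;0.8,0,-3,0,-6,0;1.6,0,-3.3,0,-8.9,0;1.6,0,-3.3,0,-8.9,0;1.6,0,-3.3,0,-8.9,0"

```text
time_s: 28.78
tcp_pos: [0.5961, -0.1409, 0.3303]
tool_rot: [[-0.105, 0.994, 0.013], [0.994, 0.105, 0.004], [0.003, 0.013, -1.0]]
force: [-0.0, -0.9, 0.2]
finger_gap: 0.52
grasp_force: 0.0
```

```bash
python3 - <<'E'
from h import *
import m
d=snap('side','s4');m.objs(cloud(d),d['color'])
d=snap('scene','sc3');save(d,'sc3.png',(70,140,260,280),3)
E
python3 go.py .3738 .209 .33 5.6
```

```text
px [156. 244.] n 761 ztop 0.0224 topmean [0.7723 0.1676 0.0192] rect [771.  139.8] [199.8  42.1] 87.6 rgb [152. 149. 140.]
px [266. 257.] n 131 ztop 0.0186 topmean [0.5018 0.122  0.0164] rect [502.4 121.3] [33.3 31.5] 13.0 rgb [162. 166. 167.]
px [312. 299.] n 560 ztop 0.05 topmean [0.3739 0.2098 0.0482] rect [374.3 208.3] [27.  29.2] 11.4 rgb [61. 76. 70.]
px [ 85. 348.] n 1691 ztop 0.074 topmean [0.7342 0.4344 0.0719] rect [735.6 440.2] [76.8 25.7] 83.2 rgb [42. 48. 33.]
px [186. 327.] n 747 ztop 0.0644 topmean [0.5869 0.3637 0.0625] rect [587.7 362.7] [39.7 39.9] 19.5 rgb [149. 156. 153.]
[ 0.5948 -0.1434  0.3254] 0.0 [ 0.3729 -0.1842 -0.0036] [ 0.33 -0.33  0.2 ]
```

View pics/sc3.png

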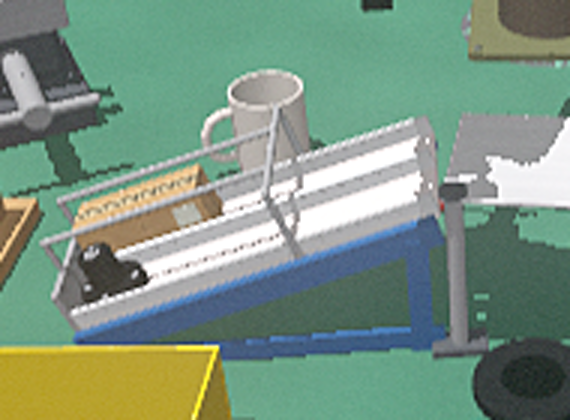

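The crop shows the first bonnet at (108,270), flange down at the stop. Now bonnet 1.

To row units: 0.373 m is 7.46, -0.184 m is -3.68, -0.3 degrees is -0.15.

Emit:
run_rows:
  motion: "0.6,-0.3,0,0.15,-0.15,0.1;1.3,-0.64,0,0.15,-0.15,0.1;2,-1,0,0.15,-0.15,0.1;2.7,-1.34,0,0.15,-0.15,0.1;3.4,-1.68,0,0.15,-0.15,0.1;4.1,-2.02,0,0.15,-0.15,0.1;4.8,-2.36,0,0.15,-0.15,0.1;5.5,-2.72,0,0.15,-0.15,0.1;6.2,-3.06,0,0.15,-0.15,0.1;6.9,-3.4,0.3,0.15,-0.15,0.1;7.3,-3.6,0.8,0.15,-0.15,0.1;7.46,-3.68,1.4,0.15,-0.15,0.1"
  aperture: 0.6

```text
time_s: 29.88
tcp_pos: [0.3744, 0.2107, 0.2559]
tool_rot: [[-0.098, 0.995, 0.002], [0.995, 0.098, 0.001], [0.001, 0.002, -1.0]]
force: [1.3, 0.0, -0.2]
finger_gap: 0.602
grasp_force: 0.0
```

Emit:
run_rows:
  motion: "0,0,0.8,0,0,0;0,0,1.4,0,0,0;0,0,1.8,0,0,0;0,0,2,0,0,0;0,0,2,0,0,0;0,0,2,0,0,0;0,0,2,0,0,0"

```text
time_s: 30.47
tcp_pos: [0.3763, 0.2094, 0.1582]
tool_rot: [[-0.096, 0.995, 0.003], [0.995, 0.096, 0.001], [0.001, 0.003, -1.0]]
force: [-0.1, -0.5, -0.8]
finger_gap: 0.601
grasp_force: 0.0
```

```bash
python3 go.py .3738 .2087 .0205 5.6
python3 - <<'E'
from h import *
import m
d=snap('wrist','w7');m.objs(cloud(d),d['color'])
d=snap('side','s5');m.objs(cloud(d),d['color'])
E
```

```text
[0.3763 0.2094 0.1582] 0.0 [-0.0005 -0.003   0.1377] [ 0.19 -0.03 -0.11]
px [488.  45.] n 2369 ztop 0.0614 topmean [0.5706 0.3562 0.0594] rect [571.4 356.5] [10.4 34.1] 17.7 rgb [159. 162. 158.]
px [250. 179.] n 2026 ztop 0.0483 topmean [0.3732 0.2086 0.0471] rect [373.4 208.2] [28.6 29.1] 4.4 rgb [102. 104. 104.]
px [342. 256.] n 45 ztop 0.0161 topmean [0.4886 0.1263 0.0146] rect [488.4 125.3] [ 5.1 13.2] 2.8 rgb [202. 202. 203.]
px [156. 244.] n 761 ztop 0.0226 topmean [0.7719 0.1673 0.0193] rect [770.7 140.8] [199.9  41.9] 86.4 rgb [163. 160. 151.]
px [266. 257.] n 129 ztop 0.0186 topmean [0.5016 0.1221 0.0165] rect [502.1 122.3] [33.6 31.9] 18.4 rgb [174. 179. 179.]
px [312. 299.] n 555 ztop 0.0497 topmean [0.3738 0.2099 0.0482] rect [373.8 208.6] [28.4 28.6] 53.7 rgb [60. 76. 70.]
px [ 85. 348.] n 1692 ztop 0.074 topmean [0.7339 0.4335 0.0719] rect [734.2 439.8] [76.3 29.1] 83.8 rgb [47. 53. 37.]
px [186. 327.] n 752 ztop 0.0644 topmean [0.587  0.3637 0.0625] rect [587.2 362.9] [38.7 41.1] 26.6 rgb [160. 167. 164.]
```

To row units: 0.137 m is 2.74, 0.135 m is 2.7.

Emit:
run_rows:
  motion: "0,-0.06,0.7,0,0,0;0,-0.06,1.4,0,0,0;0,-0.06,2,0,0,0;0,-0.06,2.46,0,0,0;0,-0.06,2.7,0,0,0;0,-0.06,2.74,0,0,0;0,-0.06,2.74,0,0,0;0,-0.06,2.74,0,0,0"

```text
time_s: 31.23
tcp_pos: [0.3738, 0.2098, 0.0215]
tool_rot: [[-0.097, 0.995, 0.004], [0.995, 0.097, 0.001], [0.001, 0.004, -1.0]]
force: [0.5, 0.2, 0.2]
finger_gap: 0.599
grasp_force: 0.0
```

Emit:
run_rows:
  motion: "0,0,0,0,0,0;0,0,0,0,0,0;0,0,0,0,0,0;0,0,0,0,0,0;0,0,0,0,0,0;0,0,0,0,0,0;0,0,0,0,0,0"
  aperture: 0.0
  squeeze: 25

```text
time_s: 31.82
tcp_pos: [0.3729, 0.2094, 0.0203]
tool_rot: [[-0.097, 0.995, 0.003], [0.995, 0.097, 0.0], [0.0, 0.003, -1.0]]
force: [0.1, 0.3, 3.0]
finger_gap: 0.311
grasp_force: 25.0
```

```bash
python3 go.py .595 -.13 .33 5.6
```

```text
[0.3729 0.2094 0.0203] 25.000659227371216 [-0.3593  0.189  -0.3093] [ 0.15 -0.01 -0.03]
```

To row units: -0.315 m is -6.3, -0.31 m is -6.2.

Emit:
run_rows:
  motion: "0,0,-0.4,0,0,0;0,0,-1,0,0,0;0,0,-1.7,0,0,0;0,0,-2.5,0,0,0;0,0,-3.3,0,0,0;0,0,-4.1,0,0,0;-0.3,0.14,-4.8,0,0,0;-0.8,0.4,-5.4,0,0,0;-1.4,0.72,-5.9,0,0,0;-2.1,1.1,-6.2,0,0,0;-2.8,1.46,-6.3,0,0,0;-3.5,1.84,-6.3,0,0,0"

```text
time_s: 32.82
tcp_pos: [0.4815, 0.0423, 0.3367]
tool_rot: [[-0.097, 0.995, 0.005], [0.995, 0.097, 0.0], [-0.0, 0.005, -1.0]]
force: [-0.8, 1.1, -2.2]
finger_gap: 0.311
grasp_force: 25.0
```

Emit:
run_rows:
  motion: "-0.7,0.36,0,0,1.5,0;-1.4,0.74,0,0,3,0;-2.1,1.1,0,0,4.5,0;-2.8,1.48,0,0,6,0;-3.3,1.8,0,0,7.5,0;-3.7,1.94,0,0,9,0;-3.7,1.94,0,0,9,0;-3.7,1.94,0,0,9,0;-3.7,1.94,0,0,9,0"

```text
time_s: 33.57
tcp_pos: [0.5944, -0.1305, 0.334]
tool_rot: [[-0.092, 0.995, -0.03], [0.946, 0.097, 0.308], [0.31, -0.0, -0.951]]
force: [-0.1, 0.0, -3.2]
finger_gap: 0.311
grasp_force: 25.0
```

```bash
python3 rel.py 0.5797 0.058
```

```text
[ 0.59444578 -0.13048632  0.33399261] 24.996781647205353 [-0.0941  0.0009  0.133 ] [-0.   -0.05 -0.04]
```

To row units: 0.133 m is 2.66, 0.127 m is 2.54.

Emit:
run_rows:
  motion: "-0.6,0,0.2,0,0,0;-1.3,0,0.6,0,0,0;-1.76,0.02,1.1,0,0,0;-1.88,0.02,1.7,0,0,0;-1.88,0.02,2.2,0,0,0;-1.88,0.02,2.54,0,0,0;-1.88,0.02,2.66,0,0,0;-1.88,0.02,2.66,0,0,0;-1.88,0.02,2.66,0,0,0"

```text
time_s: 34.32
tcp_pos: [0.6012, -0.1779, 0.181]
tool_rot: [[-0.095, 0.995, -0.027], [0.947, 0.098, 0.307], [0.308, 0.003, -0.951]]
force: [0.2, 0.1, -2.4]
finger_gap: 0.314
grasp_force: 25.0
```

```bash
python3 rel.py 0.5797 0.0225
```

```text
[ 0.60122871 -0.17792448  0.18099892] 24.996764659881592 [-0.0011 -0.0014  0.0379] [0.15 0.06 0.1 ]
```

Emit:
run_rows:
  motion: "-0.02,-0.028,0.18,0,0,0;-0.02,-0.028,0.36,0,0,0;-0.02,-0.028,0.52,0,0,0;-0.02,-0.028,0.64,0,0,0;-0.02,-0.028,0.72,0,0,0;-0.02,-0.028,0.75,0,0,0;-0.02,-0.028,0.75,0,0,0"

```text
time_s: 34.9
tcp_pos: [0.5983, -0.1682, 0.1432]
tool_rot: [[-0.093, 0.995, -0.029], [0.946, 0.097, 0.308], [0.309, 0.001, -0.951]]
force: [-0.1, 0.7, -2.6]
finger_gap: 0.311
grasp_force: 25.0
```

```bash
python3 rel.py 0.5797 0.0225
```

```text
[ 0.59831431 -0.16819117  0.14319537] 24.99652773141861 [ 0.001   0.0007 -0.0011] [ 0.07 -0.01 -0.01]
```

Emit:
run_rows:
  motion: "0,0,0,0,0,0;0,0,0,0,0,0;0,0,0,0,0,0;0,0,0,0,0,0;0,0,0,0,0,0;0,0,0,0,0,0"
  aperture: 0.52

```text
time_s: 35.4
tcp_pos: [0.5986, -0.1684, 0.1439]
tool_rot: [[-0.093, 0.995, -0.028], [0.947, 0.097, 0.307], [0.309, 0.002, -0.951]]
force: [-0.0, 0.9, -0.3]
finger_gap: 0.52
grasp_force: 0.0
```

Emit:
run_rows:
  motion: "0,0,-0.6,0,0,0;0,0,-1.2,0,0,0;0,0,-1.8,0,0,0;0.4,0,-2.5,0,-3,0;0.8,0,-3,0,-6,0;1.6,0,-3.3,0,-8.9,0;2,0,-3.3,0,-8.9,0;2.4,0,-3.3,0,-8.9,0;2.4,0,-3.3,0,-8.9,0"

```text
time_s: 36.15
tcp_pos: [0.5924, -0.1022, 0.341]
tool_rot: [[-0.101, 0.995, 0.006], [0.995, 0.101, 0.004], [0.003, 0.007, -1.0]]
force: [0.1, 0.4, 0.9]
finger_gap: 0.518
grasp_force: 0.0
```

```bash
python3 - <<'E'
from h import *
d=snap('scene','sc4');save(d,'sc4.png',(70,140,260,280),3)
P=cloud(snap('wrist','w8')).reshape(-1,3)
k=P[(P[:,2]>.2)&(P[:,2]<.218)&(np.hypot(P[:,0]-.607,P[:,1]-.045)<.04)]
print('knob',len(k),(k.min(0)+k.max(0))/2 if len(k) else 0)
P=cloud(d).reshape(-1,3)
k=P[(P[:,2]>.2)&(P[:,2]<.218)&(np.hypot(P[:,0]-.607,P[:,1]-.045)<.04)]
print('knob',len(k),(k.min(0)+k.max(0))/2 if len(k) else 0)
E
python3 go.py .6065 .045 .177 5.6
```

```text
knob 494 [0.60506555 0.04087203 0.2052299 ]
knob 53 [0.60710716 0.04054937 0.20643339]
[ 0.592  -0.105   0.3381] 0.0 [0.1475 0.0288 0.1615] [ 0.14 -0.16  0.04]
```

View pics/sc4.png

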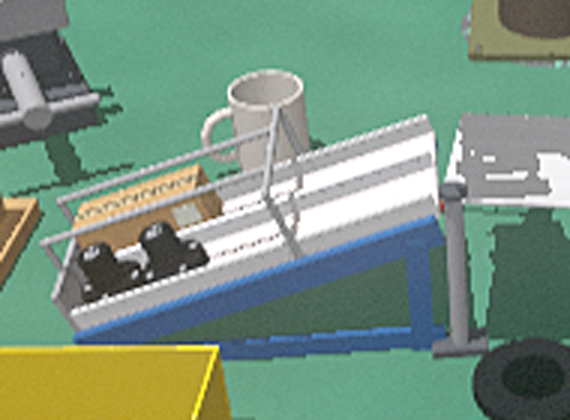

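The crop shows both bonnets queued in the wide lane at (105,270) and (170,250), flange down, with the two cartons behind the stop. Time to shut the cover; the knob is at about (0.605, 0.041).

To row units: 0.161 m is 3.22, 0.157 m is 3.14.

Emit:
run_rows:
  motion: "0.8,0.16,0,0,0,0;1.6,0.32,0,0,0,0;2.3,0.46,0.2,0,0,0;2.8,0.54,0.6,0,0,0;2.88,0.54,1.2,0,0,0;2.88,0.54,1.8,0,0,0;2.88,0.54,2.4,0,0,0;2.88,0.54,2.9,0,0,0;2.88,0.54,3.14,0,0,0;2.88,0.54,3.22,0,0,0;2.88,0.54,3.22,0,0,0"
  aperture: 0.6

```text
time_s: 37.17
tcp_pos: [0.6047, 0.0402, 0.1758]
tool_rot: [[-0.096, 0.995, -0.001], [0.995, 0.096, 0.004], [0.004, -0.001, -1.0]]
force: [0.1, -0.7, -0.2]
finger_gap: 0.601
grasp_force: 0.0
```

Emit:
run_rows:
  motion: "0,0,0,0,0,0;0,0,0,0,0,0;0,0,0,0,0,0;0,0,0,0,0,0;0,0,0,0,0,0;0,0,0,0,0,0;0,0,0,0,0,0"
  aperture: 0.0
  squeeze: 10

```text
time_s: 37.75
tcp_pos: [0.6054, 0.0411, 0.1778]
tool_rot: [[-0.097, 0.995, 0.002], [0.995, 0.097, 0.003], [0.003, 0.003, -1.0]]
force: [-0.9, 0.7, 2.3]
finger_gap: 0.227
grasp_force: 10.0
```

```bash
python3 - <<'E'
from h import *
st()
c=np.array([.639,-.0857]);k=np.array(manip.sense()['tcp_pos'][:2]);r=k-c;a0=np.degrees(np.arctan2(r[1],r[0]));print(np.hypot(*r),a0)
for a in list(range(8,97,8))+[100,204.45-a0]:
    t=np.radians(a+a0);print(a,totool(np.r_[c+.133*np.array([np.cos(t),np.sin(t)])-k,0]).round(4)[:2])
E
```

```text
{'time_s': 37.75, 'tcp_pos': [0.605, 0.041, 0.178], 'tool_rot': [[-0.097, 0.995, 0.002], [0.995, 0.097, 0.003], [0.003, 0.003, -1.0]], 'qpos': [-1.283, 3.081, 102.449, 0.209, 74.345, -6.913], 'force': [-0.894, 0.652, 2.251], 'finger_gap': 0.227, 'grasp_force': 10.0}
0.1311605172373924 104.85030297851999
8 [-0.0024 -0.0184]
16 [-0.0092 -0.0356]
24 [-0.0183 -0.0518]
32 [-0.0295 -0.0666]
40 [-0.0427 -0.0797]
48 [-0.0575 -0.0907]
56 [-0.0738 -0.0997]
64 [-0.0912 -0.1062]
72 [-0.1093 -0.1103]
80 [-0.1278 -0.1118]
88 [-0.1463 -0.1108]
96 [-0.1645 -0.1072]
100 [-0.1734 -0.1044]
99.59969702148 [-0.1725 -0.1047]
```

Emit:
run_rows:
  motion: "-0.06,-0.36,0,0,0,0;-0.18,-0.71,0,0,0,0;-0.37,-1.04,0,0,0,0;-0.59,-1.33,0,0,0,0;-0.86,-1.59,0,0,0,0;-1.15,-1.81,0,0,0,0;-1.48,-1.99,0,0,0,0;-1.82,-2.12,0,0,0,0;-2.18,-2.2,0,0,0,0;-2.56,-2.24,0,0,0,0"

```text
time_s: 38.58
tcp_pos: [0.5083, -0.0968, 0.1779]
tool_rot: [[-0.098, 0.995, 0.009], [0.995, 0.098, 0.005], [0.005, 0.01, -1.0]]
force: [16.0, 4.8, -3.8]
finger_gap: 0.228
grasp_force: 10.0
```

Emit:
run_rows:
  motion: "-0.36,0.02,0,0,0,0;-0.72,0.09,0,0,0,0;-0.9,0.14,0,0,0,0;-1,0.18,0,0,0,0;-1.04,0.19,0,0,0,0;-1.04,0.19,0,0,0,0;-1.04,0.19,0,0,0,0"

```text
time_s: 39.17
tcp_pos: [0.5209, -0.1459, 0.1772]
tool_rot: [[-0.097, 0.995, 0.002], [0.995, 0.097, 0.008], [0.008, 0.003, -1.0]]
force: [-0.3, 7.7, 4.4]
finger_gap: 0.229
grasp_force: 10.0
```

Emit:
run_rows:
  motion: "0,0,0,0,0,0;0,0,0,0,0,0;0,0,0,0,0,0;0,0,0,0,0,0;0,0,-0.4,0,0,0;0,0,-1,0,0,0;0,0,-1.6,0,0,0;0,0,-2.2,0,0,0;0,0,-2.8,0,0,0;0,0,-3.4,0,0,0;0,0,-3.7,0,0,0;0,0,-3.7,0,0,0"
  aperture: 0.6

```text
time_s: 40.17
tcp_pos: [0.5216, -0.1494, 0.3661]
tool_rot: [[-0.097, 0.995, 0.009], [0.995, 0.097, 0.001], [-0.0, 0.009, -1.0]]
force: [-0.3, -0.9, 0.9]
finger_gap: 0.598
grasp_force: 0.0
```

```bash
python3 - <<'E'
from h import *
for n,f in(('wrist','w9'),('side','s9'),('scene','sc9')):
    d=snap(n,f);P=cloud(d).reshape(-1,3)
    k=P[(P[:,2]>.2)&(P[:,2]<.218)&(np.hypot(P[:,0]-.519,P[:,1]+.139)<.03)]
    if len(k): print(n,len(k),(k.min(0)+k.max(0))/2,k.mean(0))
    P0=cloud(load({'side':'side0','scene':'scene0','wrist':'w1'}[n])).reshape(-1,3)
    k=P0[(P0[:,2]>.2)&(P0[:,2]<.218)&(np.hypot(P0[:,0]-.519,P0[:,1]+.139)<.03)];print(' before',len(k),(k.min(0)+k.max(0))/2,k.mean(0))
save(d,'final.png',scale=1.5)
E
```

```text
wrist 289 [ 0.5202536  -0.14363514  0.20528   ] [ 0.51997124 -0.14275858  0.20763222]
 before 304 [ 0.51876852 -0.14052188  0.20631451] [ 0.51864363 -0.14006742  0.20785081]
side 49 [ 0.52045343 -0.14073802  0.20540267] [ 0.51931839 -0.13860091  0.20653112]
 before 47 [ 0.51916223 -0.13810047  0.20599356] [ 0.51820868 -0.13622608  0.20722795]
scene 49 [ 0.52154435 -0.14448349  0.20564946] [ 0.52441982 -0.14373815  0.20719102]
 before 49 [ 0.51949933 -0.1403998   0.2063223 ] [ 0.52255686 -0.1405321   0.20719962]
```

View pics/final.png

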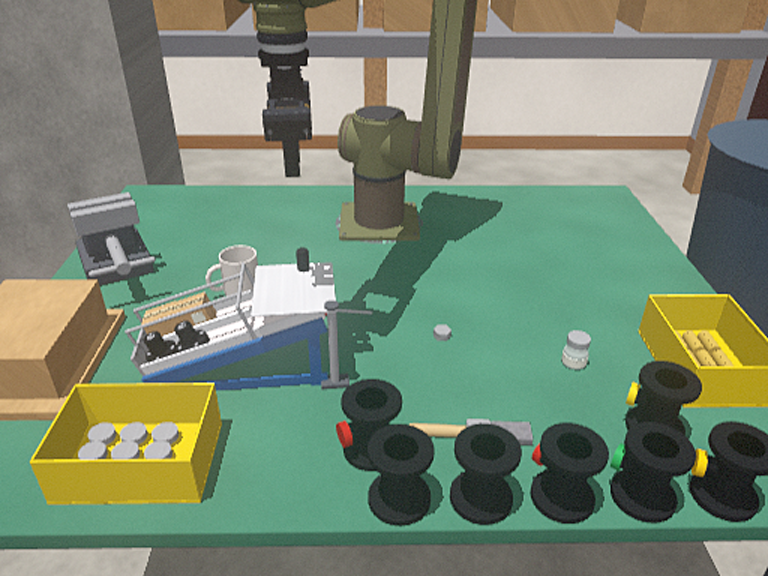

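The cover is shut, with the knob at (303,259) and its position at or slightly past where it started. The cartons and bonnets are queued at (175,315) and (170,340), and the bystanders have not moved. I'm handing the job in.

```bash
python3 -c "
from bench import manip
print(manip.finish_job())"
```

```text
the job is handed in; nothing more can be done
None
```

Job handed in at about 40 s of the 210 s limit: both cartons are queued at the stop in the narrow lane, both bonnets are queued flange down in the wide lane, the cover is fully shut, and nothing else on the bench appears to have moved.

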